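# Stack the archive boxes for the store and set the glass slides apart

### The arm

A 6-joint arm with a two-finger parallel gripper is mounted at the origin on the work surface. World frame = base frame: x ahead of the robot, y to its left, z up, the work surface at z = 0. Lengths are in m, angles in rad, forces in N, time in s.
With the tool pointing down it reaches from about 0.3 to 0.775 m from the base axis. Payload 14.6 kg.
Tool frame: the origin (TCP) lies on the centre line of the jaws, within the pads' length; the fingertips stand 19 mm ahead of it and the grasp point (between the pads) is the TCP (ctrl.tip_reach is the distance from the TCP to the fingertips, in m); x points along the fingers, y is the direction in which the jaws open and shut, and the axes are right-handed (so a half turn about x gives the same grasp; the last joint's range is limited). The gripper opens to 94 mm and grips with 3 to 60 N. Pads are 16 mm wide; open, the fingers measure 119 mm over their backs; the gripper's body (75 mm by 177 mm) begins 78 mm behind the grasp point.
Start: joints at [1.092, 0.3, 1.521, -0, 1.321, -0.067], TCP at [0.22, 0.504, 0.195] pointing down, gripper open.
Joint ranges: [-3.03, 3.03], [-0.79, 2.21], [0.23, 2.52], [-1.04, 4.18], [0, 3.07], [-2.55, 2.55]. Speed limits (rad/s): [2.22, 2.22, 2.57, 3.14, 3.14, 3.14].

### API

Orientations are given as [roll, pitch, yaw] about the fixed x, y, z axes, in that order (R = Rz(yaw) Ry(pitch) Rx(roll)).
In Python, from station import ctrl, optics, models gives the robot as it stands. The module is installed in compiled form; this text tells all that it offers.
- The arm moves only by the tool arm_command, never from a script. Its argument "deltas" is a list of rows, each an object with "translation": the shift along the tool's x, y, z in units of 25 mm (1.0 is 25 mm), a list of three; "turn": the turn, a rotation vector about the tool's x, y, z in units of 5 degrees (1.0 is 5 degrees), a list of three. In form: [{"translation": [x, y, z], "turn": [rx, ry, rz]}, ...]. A call has 1 to 12 rows; each row is the pose to reach, as a shift and turn from the pose commanded when the call began, along the tool's axes at that moment; what a row does not reach only later rows make up. A row lasts 1/12 s, in which the tool goes at most 41.7 mm and 7.16 degrees, less where a joint would pass 70% of its speed; a pose out of reach is approached as far as the arm can. A call with a gripper value outside its range is refused whole. "gripper" is the finger opening in mm, from 0 to 94, set as the call begins (left out, the last holds). The fingers move at their own pace and stop on an object; "force" is the grip in N (left out, the last holds). Time passes only in rows, so rows that repeat a pose let the fingers close. It gives the time, the measured TCP pose, the force and the opening at its end, in the units of the state.
- ctrl.get_obs(): the state, without advancing time (a new reading comes with each control period).
- optics.camera(name): name is "scene" or "side" or "wrist"; returns the picture (384x512x3 uint8, red, green, blue); there is no depth.
- optics.get_calibration(name): a dict with "K" (3x3 intrinsics, pixels), "origin" and "orientation" of the camera in the world. Camera axes: x right, y down, z forward; pixel columns grow to the right and rows downward; lengths in m; the calibration is good to about 2 mm. A picture is of the moment at which its call begins: read the wrist's pose just before it. get_calibration takes no time and is no camera call; for the wrist camera it gives the pose at the moment of the call.
- ctrl.hand_in(): hands the job in, once; it reports no verdict.
Trained networks look in the newest picture that a camera, given by its name, has taken for a name from the list of things; names that differ only in an ending like _2 or _b are one class to them, and where a whole thing is asked for, a point or a joint stands for the part that bears it (a point fixed in the world has none). Each returns a list of dicts, best first, with "score" (0 to 1); they miss things now and then, are a little off and sometimes report something else, mostly with a low value. They report only what shows in the picture. A call takes as long as a camera call. They do not tell look-alikes from the thing itself.
- models.look_for(target, camera): "box" ([left, top, right, bottom] in pixels, round what is visible of it).
- models.cut_out(target, camera): "pixels" (384x512 bool, what is visible of it) and "box" ([left, top, right, bottom] in pixels, round what is visible of it).
- models.mark_of(target, camera): "at" ([column, row] in pixels: a listed point, or the origin of a listed thing).
The state is a dict: "time_s": time; "qpos": joint angles; "joint_vel": joint speeds; "tau": joint torques, N m; "ee_pos": TCP position; "eef_rot": TCP orientation; "force": force on the tool from outside, world axes, zero at the start; "moment": the same for the moment, N m; "grip_width": finger opening in m.
Only numpy, scipy, OpenCV 4.12 (cv2) and the standard library are available. Lean on these libraries where they do the work, as an engineer would, in place of code of your own. Each camera call takes 0.05 s, during which the arm holds its last target.

### The job

Stack the three flat grey archive boxes on the carrying board for return to the store, starting with the longest at the bottom, then the middle one, then the shortest, each centred on what is below with its long sides in line. Of the two look-alike square slide boxes one is full of glass and clearly heavier when lifted, the other is empty: stand the empty one squarely in the middle on top of the stack and the full one in the padded tray. Keep both upright and set them down gently, and leave the loupe and the pencil sharpener where they are.

Things in the scene. Friction and masses are not known exactly. Their poses are not given: they have to be found in the camera images.
- box_large: the longest of three closed flat archive boxes, 136 mm long (x) x 64 mm wide (y) x 36 mm high (z), grey archive board with metal lid corners, about 220 g, lying lid up loose on the table; the three are told apart by their length. The lid stays on. Origin: centre of the underside.
- box_medium: the middle one of three closed flat archive boxes, 110 mm long (x) x 62 mm wide (y) x 32 mm high (z), grey archive board with metal lid corners, about 160 g, lying lid up loose on the table; the three are told apart by their length. The lid stays on. Origin: centre of the underside.
- box_small: the shortest of three closed flat archive boxes, 84 mm long (x) x 60 mm wide (y) x 28 mm high (z), grey archive board with metal lid corners, about 110 g, lying lid up loose on the table; the three are told apart by their length. The lid stays on. Origin: centre of the underside.
- slide_box_1: closed square slide box, 56 x 56 mm and 54 mm high, grey archive board with metal lid corners, standing upright loose on the table; it looks exactly like slide_box_2. One of the two is full of glass slides and weighs about 340 g, the other is empty and weighs about 70 g (each within 10 percent); only lifting tells which. Origin: centre of the underside, z up, x and y square to the sides.
- slide_box_2: closed square slide box, 56 x 56 mm and 54 mm high, grey archive board with metal lid corners, standing upright loose on the table; it looks exactly like slide_box_1. One of the two is full of glass slides and weighs about 340 g, the other is empty and weighs about 70 g (each within 10 percent); only lifting tells which. Origin: centre of the underside, z up, x and y square to the sides.
- carry_board: carrying board, fixed: plywood, 160 mm long (x) x 88 mm wide (y) x 10 mm thick with a dark felt top; the stack stands in its middle, long sides along x. Origin: centre of the underside; its top is 10 mm above the origin.
- glass_tray: padded tray for glass, fixed: white plastic, 122 x 122 mm outside, 110 x 110 mm inside, dark padding as its floor 6 mm above the origin, rim 16 mm above the origin (so the rim is 10 mm above the padding: hold the slide box by its upper part). Origin: centre of the underside, x and y square to the sides.
- loupe: bystander: small black magnifying loupe, round, 28 mm across and 30 mm high, standing loose on the table among the boxes; origin: centre of the underside.
- sharpener: bystander: small steel pencil sharpener, 25 x 16 x 12 mm, loose on the table among the boxes; origin: centre of the underside.
Mind the look-alikes: they are no part of the job. Leave any orange or red look-alike of the box_large alone.

How it is judged:
On the way, in this order (a step that is already met when the one before it is completed fails the run):
1. the longest box lies centred on the carrying board (horizontal distance between box_large and carry_board below 0.012 m and z of box_large in the frame of carry_board between 0.006 and 0.014 m and angle between box_large's own z axis and vertical below 0.08 rad and angle between the x axis of box_large and the x axis of carry_board, either way round below 0.17 rad), for 0.2 s.
2. the middle box lies centred on the longest (all of step 1 and horizontal distance between box_medium and box_large below 0.012 m and z of box_medium in the frame of box_large between 0.032 and 0.04 m and angle between box_medium's own z axis and vertical below 0.08 rad and angle between the x axis of box_medium and the x axis of box_large, either way round below 0.17 rad), for 0.2 s.
3. the shortest box lies centred on the middle one (all of step 2 and horizontal distance between box_small and box_medium below 0.012 m and z of box_small in the frame of box_medium between 0.028 and 0.036 m and angle between box_small's own z axis and vertical below 0.08 rad and angle between the x axis of box_small and the x axis of box_medium, either way round below 0.17 rad), for 0.2 s.
At the end, for the whole second after the job is handed in: Board, longest, middle, shortest box, empty slide box: each centred on the one below within 12 mm, in line within 0.17 rad, level, height within 4 mm. Full slide box (told by its weight on the tray, over 1.8 N) level on the padding, within 30 mm of the tray centre along x and y. All at rest (all of step 3 and linear speed of each of box_large, box_medium, box_small, slide_box_1, slide_box_2 below 0.02 m/s and ((horizontal distance between slide_box_2 and box_small below 0.012 m and z of slide_box_2 in the frame of box_small between 0.024 and 0.032 m and angle between each of slide_box_2, slide_box_1's own z axis and vertical below 0.08 rad and (angle between the x axis of slide_box_2 and the x axis of box_small, either way round below 0.17 rad or angle between the x axis of slide_box_2 and the y axis of box_small, either way round below 0.17 rad) and contact force between slide_box_2 and box_small below 1.8 N and x of slide_box_1 in the frame of glass_tray between -0.03 and 0.03 m and y of slide_box_1 in the frame of glass_tray between -0.03 and 0.03 m and z of slide_box_1 in the frame of glass_tray between 0.002 and 0.01 m and contact force between slide_box_1 and glass_tray above 1.8 N) or (horizontal distance between slide_box_1 and box_small below 0.012 m and z of slide_box_1 in the frame of box_small between 0.024 and 0.032 m and angle between each of slide_box_1, slide_box_2's own z axis and vertical below 0.08 rad and (angle between the x axis of slide_box_1 and the x axis of box_small, either way round below 0.17 rad or angle between the x axis of slide_box_1 and the y axis of box_small, either way round below 0.17 rad) and contact force between slide_box_1 and box_small below 1.8 N and x of slide_box_2 in the frame of glass_tray between -0.03 and 0.03 m and y of slide_box_2 in the frame of glass_tray between -0.03 and 0.03 m and z of slide_box_2 in the frame of glass_tray between 0.002 and 0.01 m and contact force between slide_box_2 and glass_tray above 1.8 N))); the robot touches nothing.
It fails at once if a slide box is tipped by more than 0.6 rad (angle between any of slide_box_1, slide_box_2's own z axis and vertical above 0.6 rad).
It fails at once if a slide box is dropped (moves at over 0.45 m/s with no finger on it: a fall of about 10 mm) ((linear speed of slide_box_1 above 0.45 m/s and contact force between slide_box_1 and the fingers below 0.3 N) or (linear speed of slide_box_2 above 0.45 m/s and contact force between slide_box_2 and the fingers below 0.3 N)).
It fails at once if the loupe or the sharpener is moved by more than 30 mm (distance of any of loupe, sharpener from where it was at the start of the episode above 0.03 m).
It also fails if it takes over 128 s, if anything falls off the work surface, if the arm or the gripper's body presses on something with over 40 N, if the wrist force passes 120 N, or if a joint passes its speed limit or range.

## Working session

There is one attempt and no reset: what is moved stays moved. The work goes in short steps, Python scripts to look and compute and a tool call to move; the robot and the scene stay as the last step left them, time stands still between calls to the robot, and variables do not carry over. Pictures are saved under pics/ and viewed, and the job is handed in when it is done.

Besides the shell and the picture viewer there is one more tool, called after "Request:" by a JSON object that holds its "name" and its "arguments", one argument or row to a line. arm_command: Moves the arm, as the interface text tells. Its arguments: {"type":"object","properties":{"deltas":{"type":"array"},"gripper":{"type":"number"},"force":{"type":"number"}},"required":["deltas"]}

```bash
mkdir -p pics; python3 - <<'E'
from station import ctrl, optics, models
import cv2, numpy as np
o=ctrl.get_obs(); print({k:np.round(v,3).tolist() for k,v in o.items()}); print(ctrl.tip_reach)
for c in ['scene','side','wrist']:
    im=optics.camera(c); cv2.imwrite(f'pics/{c}0.png',im[:,:,::-1])
    k=optics.get_calibration(c); print(c,{a:np.round(b,4).tolist() for a,b in k.items()})
E
```

```text
{'time_s': 0.0, 'qpos': [1.092, 0.3, 1.522, 0.0, 1.321, -0.067], 'joint_vel': [0.001, -0.001, 0.0, -0.0, 0.001, 0.001], 'tau': [-0.001, -53.18, -35.275, 0.071, 0.024, -0.0], 'ee_pos': [0.22, 0.504, 0.194], 'eef_rot': [-1.642, 1.57, -2.054], 'force': [0.399, -0.102, -0.827], 'moment': [-0.009, -0.014, 0.005], 'grip_width': 0.094}
0.019
scene {'K': [[405.51, 0.0, 253.5665], [0.0, 405.51, 196.6666], [0.0, 0.0, 1.0]], 'origin': [1.2382, 0.244, 0.7884], 'orientation': [-2.3305, 0.0027, 1.7444]}
side {'K': [[435.6544, 0.0, 253.7238], [0.0, 435.6544, 202.0817], [0.0, 0.0, 1.0]], 'origin': [0.2505, -0.5971, 0.8093], 'orientation': [-2.3963, -0.0095, -0.2961]}
wrist {'K': [[296.1504, 0.0, 255.8103], [0.0, 296.1504, 191.3842], [0.0, 0.0, 1.0]], 'origin': [0.16, 0.5306, 0.3845], 'orientation': [2.9094, 0.0012, 1.1577]}
```

View pics/scene0.png

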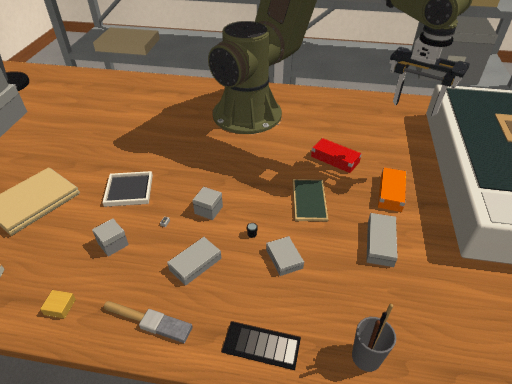

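View pics/side0.png

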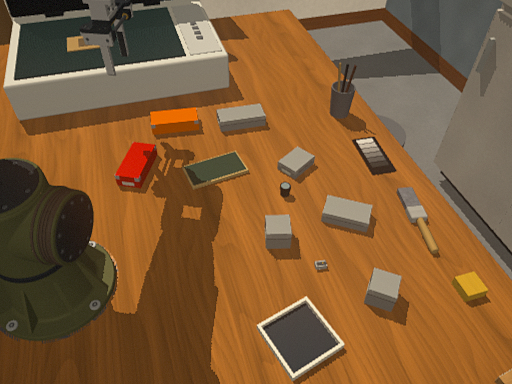

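View pics/wrist0.png

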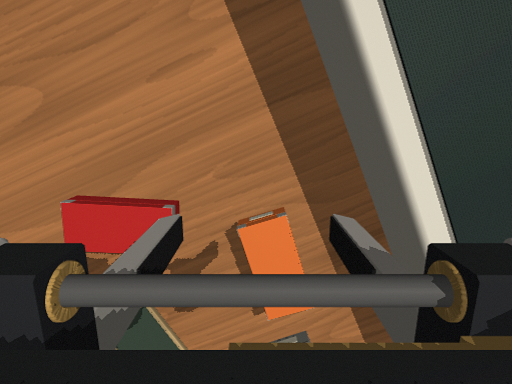

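Candidates (scene view):
- Long grey boxes: (382,240), (194,260) and (284,255).
- Look-alikes of box_large: orange (393,189) and red (336,154).
- Slide boxes: (207,203) and (110,237).
- Board at (310,200), tray at (128,188), loupe at (252,230), sharpener at (165,222).

Next I get the masks and fit the poses.

```bash
cat > h.py <<'E'
from station import ctrl, optics, models
import cv2, numpy as np
from scipy.spatial.transform import Rotation as Rot
from scipy.optimize import minimize
def cam(name):
    k=optics.get_calibration(name); return np.array(k['K']),np.array(k['origin']),Rot.from_euler('xyz',k['orientation']).as_matrix()
def proj(P,c):
    K,o,R=c; q=(np.asarray(P)-o)@R@K.T; return q[:,:2]/q[:,2:]
def ray(uv,c,z):
    K,o,R=c; d=R@np.linalg.inv(K)@np.array([uv[0],uv[1],1.]); return o+d*(z-o[2])/d[2]
def corners(x,y,yaw,dims,z0=0):
    L,W,H=dims; c,s=np.cos(yaw),np.sin(yaw)
    return np.array([[x+c*a*L/2-s*b*W/2,y+s*a*L/2+c*b*W/2,z0+h] for h in(0,H) for a in(-1,1) for b in(-1,1)])
def render(p,dims,c,z0,S=4):
    h=cv2.convexHull(proj(corners(*p,dims,z0),c).astype(np.float32))
    m=np.zeros((384,512),np.uint8); cv2.fillConvexPoly(m,np.round(h*16).astype(np.int32),255,cv2.LINE_AA,4)
    return m/255.
def fit(masks,dims,z0=0,yaws=None,x0=None):
    # masks: list of (mask, camname)
    cs=[(m.astype(float),cam(n)) for m,n in masks]
    def cost(p):
        s=0
        for m,c in cs:
            r=render(p,dims,c,z0); s+=1-np.minimum(r,m).sum()/np.maximum(r,m).sum()
        return s/len(cs)
    if x0 is None:
        m,c=cs[0]; v,u=np.nonzero(m); x0=ray((u.mean(),v.mean()),c,z0+dims[2]/2)[:2]
    best=None
    for yw in (yaws if yaws is not None else np.arange(0,np.pi,np.pi/8)):
        r=minimize(lambda q:cost(q*np.array([.01,.01,.1])),np.array([x0[0]/.01,x0[1]/.01,yw/.1]),method='Nelder-Mead',options=dict(initial_simplex=np.array([x0[0]/.01,x0[1]/.01,yw/.1])+np.array([[0,0,0],[1,0,0],[0,1,0],[0,0,1.5]]),xatol=.005,fatol=1e-5))
        if best is None or r.fun<best[1]: best=(r.x*np.array([.01,.01,.1]),r.fun)
    return best
D=dict(box_large=(.136,.064,.036),box_medium=(.110,.062,.032),box_small=(.084,.060,.028),slide_box_1=(.056,.056,.054),carry_board=(.16,.088,.01),glass_tray=(.122,.122,.016),loupe=(.028,.028,.03),sharpener=(.025,.016,.012))
E
python3 - <<'E'
from h import *
import pickle
res={}
for c in ['scene','side']:
    optics.camera(c)
    for n in D:
        l=models.cut_out(n,c); res[n,c]=l
        print(c,n,[(round(d['score'],2),np.round(d['box']).astype(int).tolist(),int(d['pixels'].sum())) for d in l])
pickle.dump(res,open('res.pkl','wb'))
E
```

```text
scene box_large [(0.86, [382, 169, 409, 211], 1030), (0.73, [315, 138, 359, 176], 988), (0.58, [368, 216, 398, 267], 1469)]
scene box_medium [(0.6, [170, 234, 220, 284], 1406)]
scene box_small [(0.87, [264, 234, 308, 275], 1063)]
scene slide_box_1 [(0.96, [191, 186, 226, 223], 730), (0.81, [96, 219, 131, 257], 838)]
scene carry_board [(0.55, [294, 178, 326, 225], 1372), (0.37, [367, 215, 398, 269], 1437)]
scene glass_tray [(0.82, [99, 172, 151, 206], 1444), (0.36, [364, 217, 398, 267], 1541)]
scene loupe [(0.48, [248, 226, 257, 238], 110)]
scene sharpener [(0.72, [192, 187, 223, 221], 701), (0.45, [160, 214, 170, 228], 80)]
side box_large [(0.95, [215, 104, 264, 133], 1088), (0.94, [114, 142, 155, 187], 1364), (0.61, [152, 109, 198, 133], 1103)]
side box_medium [(0.65, [320, 195, 375, 229], 1305)]
side box_small [(0.67, [278, 146, 316, 180], 772)]
side slide_box_1 [(0.98, [367, 270, 399, 315], 1125), (0.85, [267, 213, 292, 254], 914)]
side carry_board [(0.86, [183, 151, 249, 188], 1466), (0.39, [265, 215, 292, 251], 884)]
side glass_tray [(0.64, [258, 296, 340, 382], 3913)]
side loupe []
side sharpener []
```

```bash
python3 - <<'E'
from h import *
import pickle
res=pickle.load(open('res.pkl','rb'))
pick=dict(box_large=(2,0),box_medium=(0,0),box_small=(0,0),carry_board=(0,0),glass_tray=(0,0),slide_A=(0,1),slide_B=(1,0))
poses={}
ims={c:optics.camera(c)[:,:,::-1].copy() for c in ['scene','side']}
for n,(i,j) in pick.items():
    nn='slide_box_1' if 'slide' in n else n
    a=res[nn,'scene'][i]['pixels'];b=res[nn,'side'][j]['pixels']
    for lab,ms in (('both',[(a,'scene'),(b,'side')]),('sc',[(a,'scene')]),('si',[(b,'side')])):
        p,f=fit(ms,D[nn]); print(n,lab,np.round(p,4),round(f,3))
        if lab=='both':
            poses[n]=p
            # colour-test: swap dims
            if n in('box_large','box_medium','box_small'):
                print('  alt',{k:round(fit(ms,D[k])[1],3) for k in('box_large','box_medium','box_small')})
    for c in ims:
        q=proj(corners(*poses[n],D[nn]),cam(c))
        for e in [(0,1),(1,3),(3,2),(2,0),(4,5),(5,7),(7,6),(6,4)]:
            cv2.line(ims[c],tuple(np.round(q[e[0]]*16).astype(int)),tuple(np.round(q[e[1]]*16).astype(int)),(0,255,255) if e[0]>3 else (0,0,255),1,cv2.LINE_AA,4)
pickle.dump(poses,open('poses.pkl','wb'))
cv2.imwrite('pics/s1.png',cv2.resize(ims['scene'][120:300,80:430],None,fx=2.28,fy=2.28,interpolation=cv2.INTER_CUBIC))
cv2.imwrite('pics/d1.png',cv2.resize(ims['side'][90:384,150:420],None,fx=2,fy=2,interpolation=cv2.INTER_CUBIC))
for n in('loupe','sharpener'):
    d=res[n,'scene'][-1]['box']; print(n,ray(((d[0]+d[2])/2,(d[1]+d[3])/2),cam('scene'),D[n][2]/2))
E
```

```text
box_large both [ 0.5324  0.4416 -0.0647] 0.072
  alt {'box_large': np.float64(0.072), 'box_medium': np.float64(0.184), 'box_small': np.float64(0.37)}
box_large sc [ 0.5329  0.4404 -0.0576] 0.068
box_large si [0.5329 0.4435 3.0669] 0.065
box_medium both [6.7540e-01 2.4000e-03 2.5271e+00] 0.075
  alt {'box_large': np.float64(0.276), 'box_medium': np.float64(0.075), 'box_small': np.float64(0.229)}
box_medium sc [6.76e-01 1.00e-03 2.55e+00] 0.073
box_medium si [0.6756 0.0033 2.5127] 0.072
box_small both [0.6232 0.2083 3.7069] 0.067
  alt {'box_large': np.float64(0.415), 'box_medium': np.float64(0.259), 'box_small': np.float64(0.067)}
box_small sc [0.623  0.2067 3.7162] 0.058
box_small si [0.623  0.2102 0.5622] 0.049
carry_board both [0.4075 0.2526 0.1455] 0.09
carry_board sc [0.4073 0.252  0.1505] 0.073
carry_board si [0.4097 0.2558 3.28  ] 0.095
glass_tray both [ 0.4536 -0.2588  1.8426] 0.076
glass_tray sc [ 0.4528 -0.2608  1.8427] 0.078
glass_tray si [ 0.4551 -0.2564  0.2715] 0.065
slide_A both [ 0.4929 -0.0126  1.3006] 0.08
slide_A sc [ 0.4931 -0.0139  1.3739] 0.078
slide_A si [ 0.4934 -0.0109 -0.2973] 0.065
slide_B both [ 0.65   -0.2212  0.879 ] 0.081
slide_B sc [ 0.6506 -0.2215  0.8644] 0.075
slide_B si [ 0.65   -0.2205  0.8724] 0.082
loupe [0.56502471 0.12063982 0.015     ]
sharpener [ 0.55902355 -0.11481386  0.006     ]
```

View pics/s1.png

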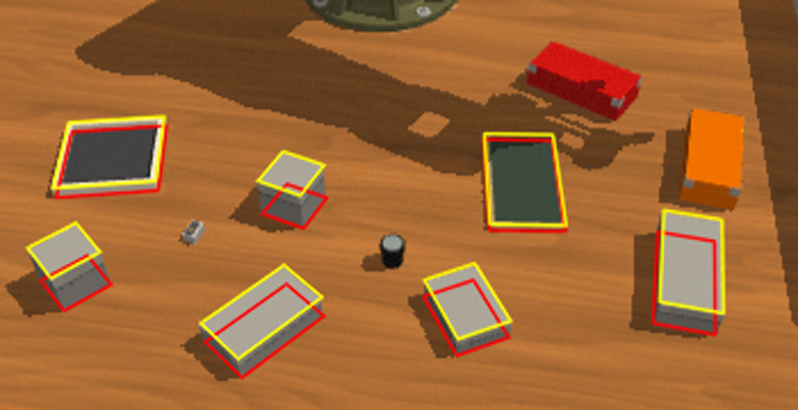

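View pics/d1.png

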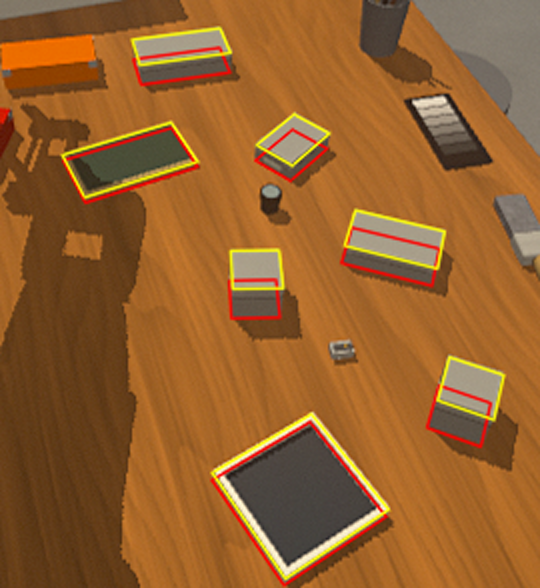

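```bash
cat >> h.py <<'E'
def tool():
    o=ctrl.get_obs(); return np.array(o['ee_pos']),Rot.from_euler('xyz',o['eef_rot']).as_matrix(),o
def jawyaw(R): return np.arctan2(R[1,1],R[0,1])
def go(x,y,z,jy,full=False):
    """jy: jaw direction yaw (mod pi, nearest); prints translation & turn"""
    p,R,o=tool(); cands=[]
    j=jawyaw(R); d=(jy-j+np.pi/2)%np.pi-np.pi/2
    for jj in (j+d, j+d+(np.pi if d<0 else -np.pi)):
        ya=np.array([np.cos(jj),np.sin(jj),0]); xa=np.array([0,0,-1.]); T=np.column_stack([xa,ya,np.cross(xa,ya)])
        rv=Rot.from_matrix(R.T@T).as_rotvec(degrees=True)/5
        print('  T',np.round(R.T@(np.array([x,y,z])-p)/.025,2).tolist(),'turn',np.round(rv,2).tolist(),'rows t%.1f r%.1f'%(np.linalg.norm(np.array([x,y,z])-p)/.0417,np.linalg.norm(rv)*5/7.16))
E
python3 - <<'E'
from h import *
p,R,o=tool(); print(np.round(R,3),jawyaw(R))
c=cam('scene');s=cam('side')
for z in (0,.06,.09): print(z,ray((450,236),c,z),ray((428,104),c,z),'side',ray((228,84),s,z),ray((228,55),s,z))
print('large'); go(.5325,.442,.12,-.0647+np.pi/2)
E
```

```text
[[-0.     0.4    0.916]
 [ 0.     0.916 -0.4  ]
 [-1.     0.    -0.   ]] 1.1589961299421114
0 [0.47958129 0.61884737 0.        ] [-0.18037328  0.65002467  0.        ] side [0.55059665 0.65710238 0.        ] [0.5994975  0.84384457 0.        ]
0.06 [0.53731254 0.59032481 0.06      ] [-0.07242024  0.61912954  0.06      ] side [0.52834681 0.56412138 0.06      ] [0.57362229 0.73701904 0.06      ]
0.09 [0.56617817 0.57606352 0.09      ] [-0.01844371  0.60368198  0.09      ] side [0.51722189 0.51763088 0.09      ] [0.56068469 0.68360628 0.09      ]
large
  T [2.99, 2.73, 12.44] turn [-3.98, -0.0, -0.0] rows t7.8 r2.8
  T [2.99, 2.73, 12.44] turn [32.02, -0.0, 0.0] rows t7.8 r22.4
```

Request:
{"name": "arm_command", "arguments": {
  "deltas": [
    {"translation": [3.0, 2.73, 12.44], "turn": [-3.98, 0, 0]},
    {"translation": [3.0, 2.73, 12.44], "turn": [-3.98, 0, 0]},
    {"translation": [3.0, 2.73, 12.44], "turn": [-3.98, 0, 0]},
    {"translation": [3.0, 2.73, 12.44], "turn": [-3.98, 0, 0]},
    {"translation": [3.0, 2.73, 12.44], "turn": [-3.98, 0, 0]},
    {"translation": [3.0, 2.73, 12.44], "turn": [-3.98, 0, 0]},
    {"translation": [3.0, 2.73, 12.44], "turn": [-3.98, 0, 0]},
    {"translation": [3.0, 2.73, 12.44], "turn": [-3.98, 0, 0]},
    {"translation": [3.0, 2.73, 12.44], "turn": [-3.98, 0, 0]},
    {"translation": [3.0, 2.73, 12.44], "turn": [-3.98, 0, 0]},
    {"translation": [3.0, 2.73, 12.44], "turn": [-3.98, 0, 0]},
    {"translation": [3.0, 2.73, 12.44], "turn": [-3.98, 0, 0]}
  ],
  "gripper": 94,
  "force": 20
}}

```text
time_s: 2.15
ee_pos: [0.5315, 0.4428, 0.1205]
eef_rot: [0.855, 1.57, 0.792]
force: [-0.1, 0.5, 0.4]
grip_width: 0.0937
```

```bash
cat >> h.py <<'E'
def over(items,fn,c='wrist'):
    C=cam(c); im=optics.camera(c)[:,:,::-1].copy()
    for p,d,z0 in items:
        K,o,R=C
        P=corners(*p,d,z0)
        if (((P-o)@R)[:,2]<.03).any(): continue
        q=proj(P,C)
        for e in [(0,1),(1,3),(3,2),(2,0),(4,5),(5,7),(7,6),(6,4)]:
            cv2.line(im,tuple(np.round(q[e[0]]*16).astype(int)),tuple(np.round(q[e[1]]*16).astype(int)),(0,255,255) if e[0]>3 else (0,0,255),1,cv2.LINE_AA,4)
    cv2.imwrite(fn,im); return im
E
python3 - <<'E'
from h import *
import pickle
P=pickle.load(open('poses.pkl','rb'))
over([(P['box_large'],D['box_large'],0),(P['carry_board'],D['carry_board'],0)],'pics/w2.png')
p,R,o=tool(); print(p,jawyaw(R),o['force'],o['time_s'])
go(.5325,.442,.024,-.0647+np.pi/2)
E
```

```text
[0.53149693 0.44293254 0.12069758] 1.5077547474433222 [-0.39825837  0.36442685 -0.80972639] 2.2
  T [3.87, -0.04, 0.04] turn [0.02, 0.01, -0.01] rows t2.3 r0.0
  T [3.87, -0.04, 0.04] turn [-35.98, 0.01, 0.01] rows t2.3 r25.1
```

View pics/w2.png

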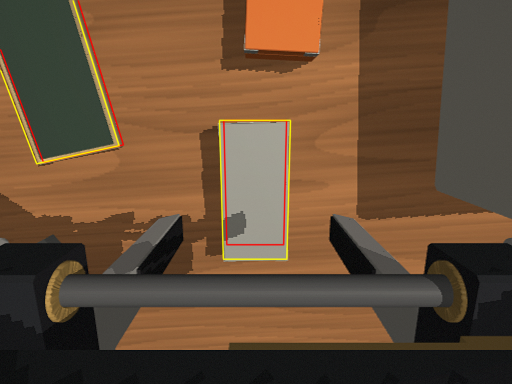

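The wrist view shows the grey box at (255,185) matching the fit, with the orange look-alike apart at (284,25). Now I descend and grip.

Request:
{"name": "arm_command", "arguments": {
  "deltas": [
    {"translation": [1.3, 0, 0], "turn": [0, 0, 0]},
    {"translation": [2.6, -0.04, 0], "turn": [0, 0, 0]},
    {"translation": [3.5, -0.04, 0], "turn": [0, 0, 0]},
    {"translation": [3.85, -0.04, 0], "turn": [0, 0, 0]},
    {"translation": [3.85, -0.04, 0], "turn": [0, 0, 0]},
    {"translation": [3.85, -0.04, 0], "turn": [0, 0, 0]}
  ]
}}

```text
time_s: 2.7
ee_pos: [0.5325, 0.4418, 0.025]
eef_rot: [0.704, 1.569, 0.64]
force: [0.2, 0.4, 0.9]
grip_width: 0.0939
```

Request:
{"name": "arm_command", "arguments": {
  "deltas": [
    {"translation": [0, 0, 0], "turn": [0, 0, 0]},
    {"translation": [0, 0, 0], "turn": [0, 0, 0]},
    {"translation": [0, 0, 0], "turn": [0, 0, 0]},
    {"translation": [0, 0, 0], "turn": [0, 0, 0]},
    {"translation": [0, 0, 0], "turn": [0, 0, 0]},
    {"translation": [0, 0, 0], "turn": [0, 0, 0]}
  ],
  "gripper": 50,
  "force": 20
}}

```text
time_s: 3.2
ee_pos: [0.5325, 0.4412, 0.024]
eef_rot: [0.727, 1.57, 0.662]
force: [0.1, -0.0, 4.0]
grip_width: 0.0629
```

Request:
{"name": "arm_command", "arguments": {
  "deltas": [
    {"translation": [-0.5, 0, 0], "turn": [0, 0, 0]},
    {"translation": [-1.5, 0, 0], "turn": [0, 0, 0]},
    {"translation": [-2.8, 0, 0], "turn": [0, 0, 0]},
    {"translation": [-4.0, 0, 0], "turn": [0, 0, 0]},
    {"translation": [-4.0, 0, 0], "turn": [0, 0, 0]}
  ]
}}

```text
time_s: 3.62
ee_pos: [0.5343, 0.4425, 0.1315]
eef_rot: [0.705, 1.561, 0.641]
force: [0.3, 0.2, -1.3]
grip_width: 0.0629
```

```bash
python3 - <<'E'
from h import *
p,R,o=tool(); print(p,jawyaw(R),o['force'],o['time_s'],o['grip_width'])
cv2.imwrite('pics/w3.png',optics.camera('wrist')[:,:,::-1])
print('board'); go(.4075,.2526,.09,.1455+np.pi/2)
E
```

```text
[0.53426456 0.44250047 0.13145164] 1.5063654286967316 [ 0.31478209  0.21620741 -1.31063686] 3.6167 0.06287271374816365
board
  T [1.46, -7.89, -4.55] turn [-2.41, 0.06, -0.04] rows t5.5 r1.7
  T [1.46, -7.89, -4.55] turn [33.59, -0.06, -0.09] rows t5.5 r23.5
```

View pics/w3.png

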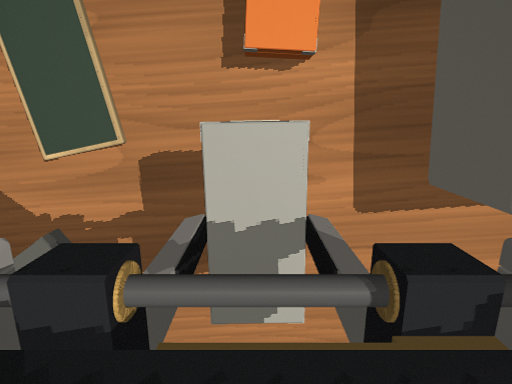

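```bash
python3 - <<'E'
from h import *
c=cam('wrist'); im=optics.camera('wrist')
cv2.imwrite('pics/w4.png',cv2.resize(im[90:180,0:150,::-1],None,fx=5,fy=5,interpolation=cv2.INTER_CUBIC))
import pickle; pickle.dump(c,open('c4.pkl','wb'))
p,R,o=tool(); print(p,o['force'])
import numpy as np
P=np.array(pickle.load(open('poses.pkl','rb'))['carry_board'])
print(proj(corners(*P,D['carry_board']),c))
E
```

```text
[0.53262842 0.44124861 0.12489309] [-0.07246969 -0.3757816  -3.43908415]
[[-15.55165981  -5.56285651]
 [ 72.54896041 -27.70284772]
 [ 47.17623348 159.01860786]
 [125.74345255 141.59449284]
 [-25.24293561 -10.06229684]
 [ 65.9178509  -33.0760769 ]
 [ 40.62368316 160.25268451]
 [121.61712267 142.28758956]]
```

View pics/w4.png

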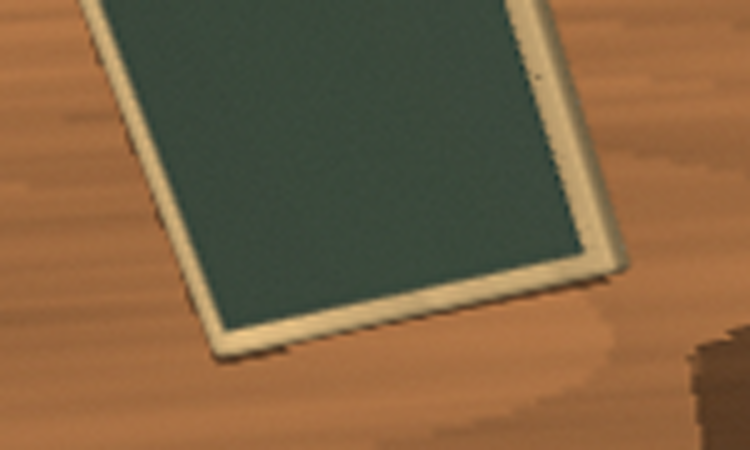

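```bash
python3 - <<'E'
from h import *
import pickle
c=pickle.load(open('c4.pkl','rb'))
a=ray((43.2,160.2),c,.01);b=ray((122.4,144.2),c,.01);print(a,b,np.linalg.norm(a-b))
v=(b-a)/np.linalg.norm(b-a); yaw=np.arctan2(v[1],v[0])-np.pi/2; print(yaw)
P=pickle.load(open('poses.pkl','rb'))['carry_board']; print(P)
print((a+b)[:2]/2-.08*np.array([np.cos(P[2]),np.sin(P[2])]))
go(.4085,.253,.09,.1455+np.pi/2)
E
```

```text
[0.49314784 0.22338411 0.01      ] [0.48224799 0.30824351 0.01      ] 0.08555655901172703
0.12774652005998255
[0.40749192 0.25264372 0.14547082]
[0.4085429  0.25421715]
  T [1.38, -7.84, -4.47] turn [-2.41, 0.02, -0.01] rows t5.5 r1.7
  T [1.38, -7.84, -4.47] turn [33.59, -0.02, -0.03] rows t5.5 r23.5
```

Request:
{"name": "arm_command", "arguments": {
  "deltas": [
    {"translation": [0, -7.84, -4.49], "turn": [-2.36, 0, 0]},
    {"translation": [0, -7.84, -4.49], "turn": [-2.36, 0, 0]},
    {"translation": [0.3, -7.84, -4.49], "turn": [-2.36, 0, 0]},
    {"translation": [0.6, -7.84, -4.49], "turn": [-2.36, 0, 0]},
    {"translation": [1.0, -7.84, -4.49], "turn": [-2.36, 0, 0]},
    {"translation": [1.4, -7.84, -4.49], "turn": [-2.36, 0, 0]},
    {"translation": [1.4, -7.84, -4.49], "turn": [-2.36, 0, 0]},
    {"translation": [1.4, -7.84, -4.49], "turn": [-2.36, 0, 0]},
    {"translation": [1.4, -7.84, -4.49], "turn": [-2.36, 0, 0]},
    {"translation": [1.4, -7.84, -4.49], "turn": [-2.36, 0, 0]}
  ]
}}

```text
time_s: 4.55
ee_pos: [0.4082, 0.2534, 0.0885]
eef_rot: [0.649, 1.571, 0.791]
force: [-1.3, 0.1, -2.2]
grip_width: 0.0629
```

```bash
python3 - <<'E'
from h import *
p,R,o=tool(); print(p,jawyaw(R)-np.pi/2,o['force'],o['time_s'],o['grip_width'])
go(.408,.253,.034,.14+np.pi/2)
E
```

```text
[0.4082165  0.25336574 0.08854713] 0.14190091046419573 [-1.27068018  0.14922125 -2.2296669 ] 4.55 0.06287776294643593
  T [2.18, -0.01, -0.01] turn [0.02, 0.0, -0.0] rows t1.3 r0.0
  T [2.18, -0.01, -0.01] turn [-35.98, 0.0, 0.0] rows t1.3 r25.1
```

Request:
{"name": "arm_command", "arguments": {
  "deltas": [
    {"translation": [0.7, 0, 0], "turn": [0, 0, 0]},
    {"translation": [1.4, 0, 0], "turn": [0, 0, 0]},
    {"translation": [1.8, 0, 0], "turn": [0, 0, 0]},
    {"translation": [2.0, 0, 0], "turn": [0, 0, 0]},
    {"translation": [2.1, 0, 0], "turn": [0, 0, 0]},
    {"translation": [2.18, 0, 0], "turn": [0, 0, 0]},
    {"translation": [2.18, 0, 0], "turn": [0, 0, 0]},
    {"translation": [2.18, 0, 0], "turn": [0, 0, 0]}
  ]
}}

```text
time_s: 5.22
ee_pos: [0.4081, 0.2529, 0.0345]
eef_rot: [0.32, 1.57, 0.462]
force: [0.2, -0.9, -1.9]
grip_width: 0.0627
```

Request:
{"name": "arm_command", "arguments": {
  "deltas": [
    {"translation": [0, 0, 0], "turn": [0, 0, 0]},
    {"translation": [0, 0, 0], "turn": [0, 0, 0]},
    {"translation": [0, 0, 0], "turn": [0, 0, 0]},
    {"translation": [0, 0, 0], "turn": [0, 0, 0]}
  ],
  "gripper": 94
}}

```text
time_s: 5.55
ee_pos: [0.4079, 0.2528, 0.0343]
eef_rot: [0.362, 1.57, 0.503]
force: [-0.6, -0.6, 0.0]
grip_width: 0.0861
```

Request:
{"name": "arm_command", "arguments": {
  "deltas": [
    {"translation": [-1.0, 0, 0], "turn": [0, 0, 0]},
    {"translation": [-2.5, 0, 0], "turn": [0, 0, 0]},
    {"translation": [-4.0, 0, 0], "turn": [0, 0, 0]},
    {"translation": [-4.0, 0, 0], "turn": [0, 0, 0]},
    {"translation": [-4.0, 0, 0], "turn": [0, 0, 0]}
  ]
}}

```text
time_s: 5.97
ee_pos: [0.4086, 0.2531, 0.1358]
eef_rot: [0.332, 1.567, 0.474]
force: [0.3, 0.5, -0.2]
grip_width: 0.0937
```

```bash
python3 - <<'E'
from h import *
p,R,o=tool(); print(p,jawyaw(R)-np.pi/2,o['force'],o['time_s'],o['grip_width'])
over([((.408,.253,.14),D['carry_board'],0),((.408,.253,.14),D['box_large'],.01)],'pics/w5.png')
a=over([((.408,.253,.14),D['carry_board'],0),((.408,.253,.14),D['box_large'],.01)],'pics/s5.png','side')
cv2.imwrite('pics/s5.png',cv2.resize(a[100:260,140:300],None,fx=4,fy=3.5))
print('medium'); go(.6755,.0024,.12,2.5271-np.pi/2)
E
```

```text
[0.40857286 0.25312366 0.13575575] 0.14141154808931145 [ 0.27632029  0.47864068 -0.20888256] 5.9667 0.09374527046058985
medium
  T [0.52, -11.42, 9.21] turn [8.66, -0.01, 0.01] rows t8.8 r6.0
  T [0.52, -11.42, 9.21] turn [-27.34, -0.01, -0.01] rows t8.8 r19.1
```

View pics/w5.png

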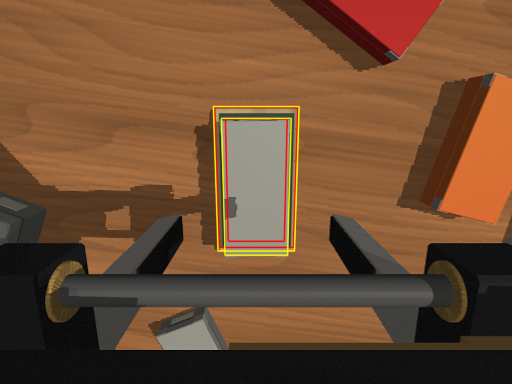

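View pics/s5.png

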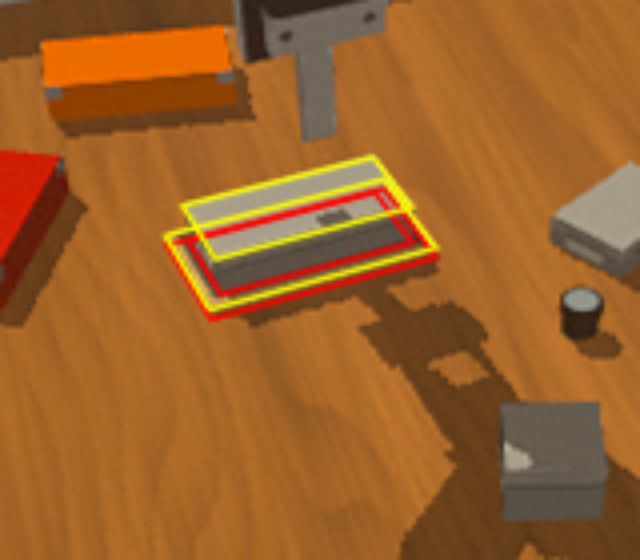

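The large box sits centred on the board (both overlays agree). Next is the medium box at scene (194,260), shown by its 110 mm length fit (residual 0.075, against 0.23 or more for the other sizes).

Request:
{"name": "arm_command", "arguments": {
  "deltas": [
    {"translation": [0, -11.42, 9.21], "turn": [8.66, 0, 0]},
    {"translation": [0, -11.42, 9.21], "turn": [8.66, 0, 0]},
    {"translation": [0, -11.42, 9.21], "turn": [8.66, 0, 0]},
    {"translation": [0, -11.42, 9.21], "turn": [8.66, 0, 0]},
    {"translation": [0, -11.42, 9.21], "turn": [8.66, 0, 0]},
    {"translation": [0, -11.42, 9.21], "turn": [8.66, 0, 0]},
    {"translation": [0, -11.42, 9.21], "turn": [8.66, 0, 0]},
    {"translation": [0.5, -11.42, 9.21], "turn": [8.66, 0, 0]},
    {"translation": [0.5, -11.42, 9.21], "turn": [8.66, 0, 0]},
    {"translation": [0.5, -11.42, 9.21], "turn": [8.66, 0, 0]},
    {"translation": [0.5, -11.42, 9.21], "turn": [8.66, 0, 0]},
    {"translation": [0.5, -11.42, 9.21], "turn": [8.66, 0, 0]}
  ]
}}

```text
time_s: 7.07
ee_pos: [0.6752, 0.0029, 0.1199]
eef_rot: [-2.638, 1.568, 3.03]
force: [0.1, -0.8, -0.3]
grip_width: 0.0937
```

```bash
python3 - <<'E'
from h import *
import pickle
P=pickle.load(open('poses.pkl','rb'))
p,R,o=tool(); print(p,jawyaw(R),o['force'],o['time_s'])
over([(P['box_medium'],D['box_medium'],0),(P['box_small'],D['box_small'],0),(P['slide_A'],D['slide_box_1'],0),(P['slide_B'],D['slide_box_1'],0)],'pics/w6.png')
go(.6755,.0024,.022,2.5271-np.pi/2)
E
```

```text
[0.67519763 0.0028741  0.11991889] 0.9565023999782589 [ 0.14182578 -0.84547496 -0.34183427] 7.0667
  T [3.95, -0.02, 0.03] turn [0.01, -0.01, 0.01] rows t2.4 r0.0
  T [3.95, -0.02, 0.03] turn [-35.99, -0.01, -0.02] rows t2.4 r25.1
```

View pics/w6.png

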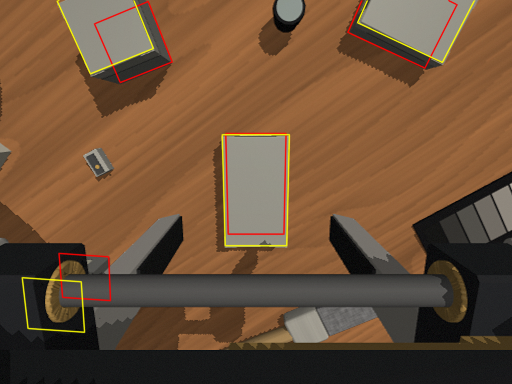

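```bash
python3 - <<'E'
from h import *
c=cam('scene')
for uv in [(105,307),(143,320),(150,312),(190,327),(185,342)]: print(uv,ray(uv,c,.01))
p,R,o=tool()
for s in(-.06,.06): print(p+R[:,1]*s)
E
```

```text
(105, 307) [ 0.82845786 -0.15709456  0.01      ]
(143, 320) [ 0.84383237 -0.06441985  0.01      ]
(150, 312) [ 0.82329384 -0.05654616  0.01      ]
(190, 327) [0.84231104 0.03803746 0.01      ]
(185, 342) [0.87585733 0.03743967 0.01      ]
[ 0.64071262 -0.04570176  0.1207762 ]
[0.70980162 0.05241401 0.12070102]
```

Brush is well clear (x > 0.82). Descend.

Request:
{"name": "arm_command", "arguments": {
  "deltas": [
    {"translation": [1.3, 0, 0], "turn": [0, 0, 0]},
    {"translation": [2.6, 0, 0], "turn": [0, 0, 0]},
    {"translation": [3.5, -0.02, 0], "turn": [0, 0, 0]},
    {"translation": [3.92, -0.02, 0], "turn": [0, 0, 0]},
    {"translation": [3.92, -0.02, 0], "turn": [0, 0, 0]},
    {"translation": [3.92, -0.02, 0], "turn": [0, 0, 0]}
  ]
}}

```text
time_s: 7.62
ee_pos: [0.6759, 0.0027, 0.0247]
eef_rot: [0.579, 1.57, -0.035]
force: [-0.8, 0.2, 0.9]
grip_width: 0.0944
```

Request:
{"name": "arm_command", "arguments": {
  "deltas": [
    {"translation": [0, 0, 0], "turn": [0, 0, 0]},
    {"translation": [0, 0, 0], "turn": [0, 0, 0]},
    {"translation": [0, 0, 0], "turn": [0, 0, 0]},
    {"translation": [0, 0, 0], "turn": [0, 0, 0]},
    {"translation": [0, 0, 0], "turn": [0, 0, 0]},
    {"translation": [0, 0, 0], "turn": [0, 0, 0]}
  ],
  "gripper": 50
}}

```text
time_s: 8.12
ee_pos: [0.6757, 0.0021, 0.0237]
eef_rot: [0.548, 1.571, -0.066]
force: [-0.1, -0.5, 0.3]
grip_width: 0.0573
```

Request:
{"name": "arm_command", "arguments": {
  "deltas": [
    {"translation": [-0.5, 0, 0], "turn": [0, 0, 0]},
    {"translation": [-1.5, 0, 0], "turn": [0, 0, 0]},
    {"translation": [-2.8, 0, 0], "turn": [0, 0, 0]},
    {"translation": [-4.4, 0, 0], "turn": [0, 0, 0]},
    {"translation": [-4.8, 0, 0], "turn": [0, 0, 0]},
    {"translation": [-4.8, 0, 0], "turn": [0, 0, 0]},
    {"translation": [-4.8, 0, 0], "turn": [0, 0, 0]}
  ]
}}

```text
time_s: 8.7
ee_pos: [0.6757, 0.0021, 0.1443]
eef_rot: [0.546, 1.57, -0.068]
force: [-0.9, 0.3, -1.2]
grip_width: 0.0496
```

```bash
python3 - <<'E'
from h import *
p,R,o=tool(); print(p,jawyaw(R),o['force'],o['time_s'],o['grip_width'])
cv2.imwrite('pics/w7.png',optics.camera('wrist')[:,:,::-1])
go(.408,.2527,.11,.141+np.pi/2)
E
```

```text
[0.67573329 0.00210021 0.14425868] 0.9565391111204159 [-0.85298672  0.31175811 -1.15586311] 8.7 0.049619764459896756
  T [1.32, 2.03, -14.51] turn [-8.66, -0.01, 0.0] rows t8.8 r6.0
  T [1.32, 2.03, -14.51] turn [27.34, 0.0, 0.02] rows t8.8 r19.1
```

View pics/w7.png

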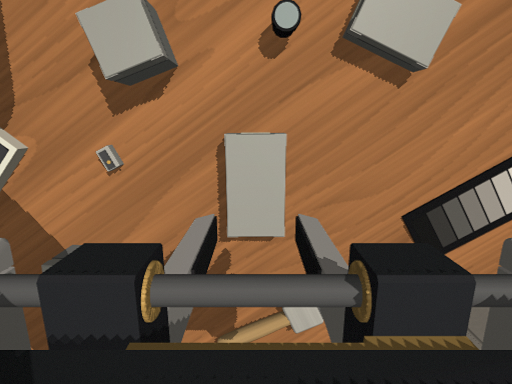

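The gripper closed to 49.6 mm with no box held; the box is still on the table at (255,185). I'll find out why before retrying.

```bash
python3 - <<'E'
from h import *
import pickle
P=pickle.load(open('poses.pkl','rb'))
p,R,o=tool(); print(p,o['grip_width'],o['force'])
for s in(-.025,0,.025): print(proj([p+R[:,1]*s+R[:,0]*.019],cam('wrist')))
a=over([(P['box_medium'],D['box_medium'],0)],'pics/w8.png')
for c in('scene','side'):
    im=over([(P['box_medium'],D['box_medium'],0)],'pics/x.png',c)
    q=proj([[P['box_medium'][0],P['box_medium'][1],.05]],cam(c))[0].astype(int)
    cv2.imwrite(f'pics/{c}8.png',cv2.resize(im[q[1]-70:q[1]+60,q[0]-75:q[0]+75],None,fx=4,fy=4))
E
```

```text
[0.6752523  0.00212634 0.14279979] 0.050057441925124534 [-0.30516323 -0.70935128 -0.63503013]
[[221.6560364  213.00056383]]
[[255.50143977 212.96140757]]
[[289.35156532 212.92224586]]
```

View pics/scene8.png

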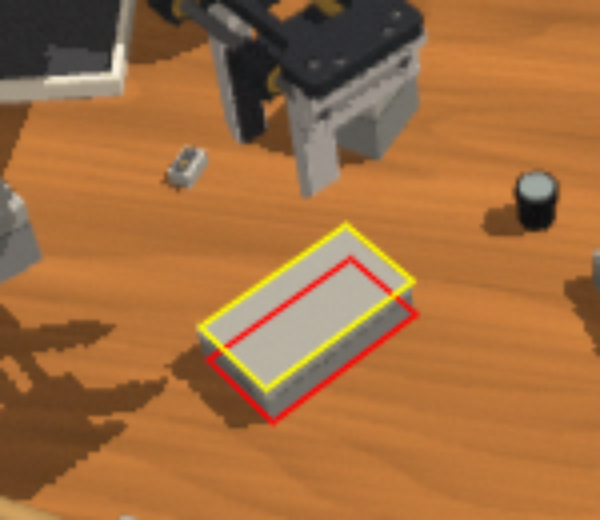

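View pics/side8.png

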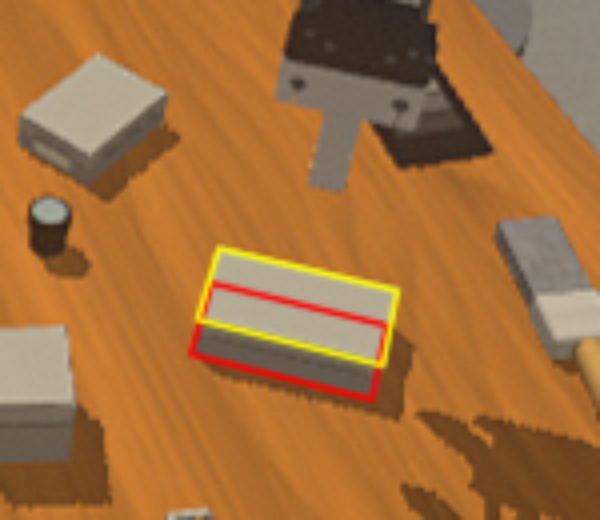

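View pics/w8.png

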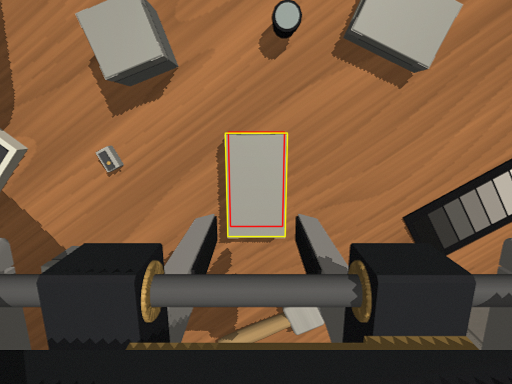

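Request:
{"name": "arm_command", "arguments": {
  "deltas": [
    {"translation": [0, 0, 0], "turn": [0, 0, 0]},
    {"translation": [0, 0, 0], "turn": [0, 0, 0]},
    {"translation": [0, 0, 0], "turn": [0, 0, 0]},
    {"translation": [1.3, 0, 0], "turn": [0, 0, 0]},
    {"translation": [2.6, 0, 0], "turn": [0, 0, 0]},
    {"translation": [3.9, 0, 0], "turn": [0, 0, 0]},
    {"translation": [4.8, 0, 0], "turn": [0, 0, 0]},
    {"translation": [4.85, 0, 0], "turn": [0, 0, 0]},
    {"translation": [4.85, 0, 0], "turn": [0, 0, 0]},
    {"translation": [4.85, 0, 0], "turn": [0, 0, 0]}
  ],
  "gripper": 94
}}

```text
time_s: 9.73
ee_pos: [0.6766, 0.0021, 0.0241]
eef_rot: [0.565, 1.569, -0.049]
force: [0.6, -0.3, 0.6]
grip_width: 0.0941
```

```bash
python3 - <<'E'
from h import *
p,R,o=tool(); print(p,R[:,0],o['grip_width'],o['force'])
a=optics.camera('wrist')[:,:,::-1]; b=optics.camera('side')[130:270,270:430,::-1]
cv2.imwrite('pics/w9.png',a); cv2.imwrite('pics/d9.png',cv2.resize(b,None,fx=4,fy=4))
E
```

```text
[0.67657347 0.0020929  0.02408786] [ 2.19348854e-03 -1.07138551e-04 -9.99997589e-01] 0.0941311970645064 [ 0.61482022 -0.26216593  0.62931497]
```

View pics/w9.png

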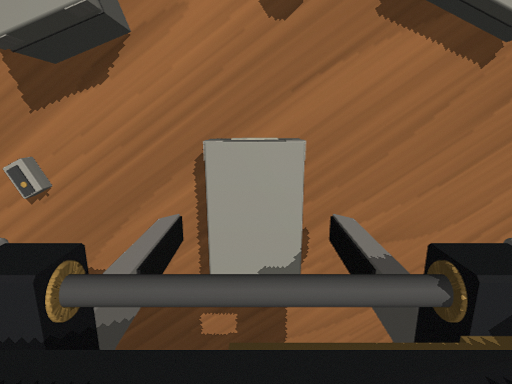

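View pics/d9.png

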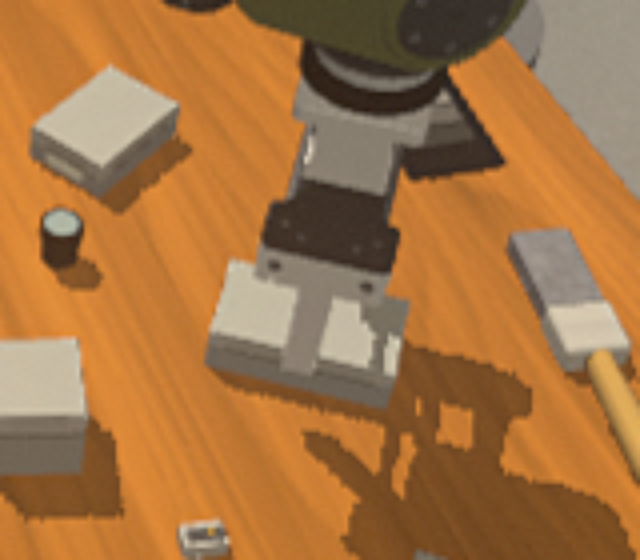

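Request:
{"name": "arm_command", "arguments": {
  "deltas": [
    {"translation": [0, 0, 0], "turn": [0, 0, 0]},
    {"translation": [0, 0, 0], "turn": [0, 0, 0]},
    {"translation": [0, 0, 0], "turn": [0, 0, 0]},
    {"translation": [0, 0, 0], "turn": [0, 0, 0]},
    {"translation": [0, 0, 0], "turn": [0, 0, 0]},
    {"translation": [0, 0, 0], "turn": [0, 0, 0]},
    {"translation": [0, 0, 0], "turn": [0, 0, 0]},
    {"translation": [0, 0, 0], "turn": [0, 0, 0]}
  ],
  "gripper": 50,
  "force": 20
}}

```text
time_s: 10.5
ee_pos: [0.6757, 0.0021, 0.0222]
eef_rot: [-2.27, 1.571, -2.885]
force: [-0.7, 0.2, -1.1]
grip_width: 0.0501
```

```bash
python3 - <<'E'
from h import *
p,R,o=tool(); print(p,R[:,0],o['grip_width'],o['force'])
a=optics.camera('wrist')[:,:,::-1]; b=optics.camera('side')[130:270,270:430,::-1]
cv2.imwrite('pics/w10.png',a); cv2.imwrite('pics/d10.png',cv2.resize(b,None,fx=4,fy=4))
E
```

```text
[0.67566566 0.00209338 0.02221895] [-5.15457476e-05 -1.35363614e-05 -9.99999999e-01] 0.05009075160305154 [-0.70235943  0.18036968 -1.05558962]
```

View pics/w10.png

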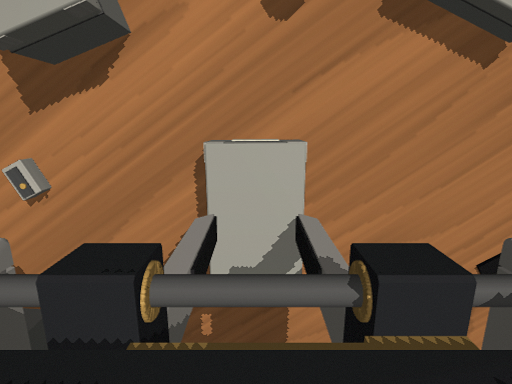

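View pics/d10.png

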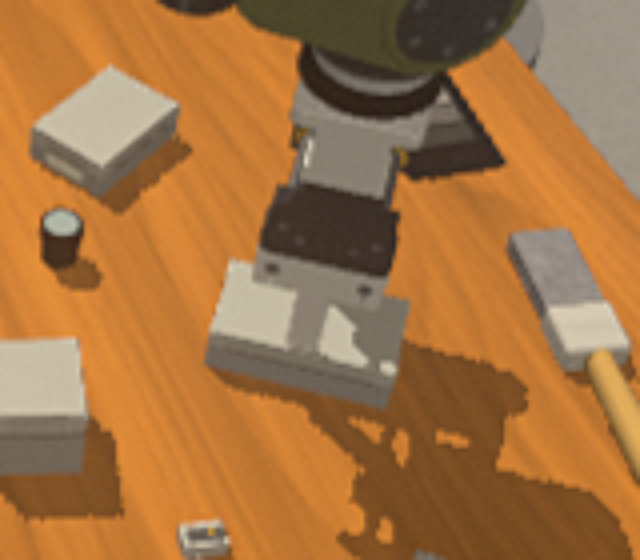

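The fingers went to 50 mm while the 62 mm box sits undisturbed between them, so they pass into it without any contact force. I'll open and retry with a higher grip.

Request:
{"name": "arm_command", "arguments": {
  "deltas": [
    {"translation": [0, 0, 0], "turn": [0, 0, 0]},
    {"translation": [0, 0, 0], "turn": [0, 0, 0]},
    {"translation": [0, 0, 0], "turn": [0, 0, 0]},
    {"translation": [0, 0, 0], "turn": [0, 0, 0]},
    {"translation": [0, 0, 0], "turn": [0, 0, 0]},
    {"translation": [-0.4, 0, 0], "turn": [0, 0, 0]},
    {"translation": [-0.4, 0, 0], "turn": [0, 0, 0]},
    {"translation": [-0.4, 0, 0], "turn": [0, 0, 0]}
  ],
  "gripper": 94
}}

```text
time_s: 11.27
ee_pos: [0.6762, 0.0021, 0.0333]
eef_rot: [0.552, 1.569, -0.063]
force: [0.2, 0.1, -0.4]
grip_width: 0.0938
```

Request:
{"name": "arm_command", "arguments": {
  "deltas": [
    {"translation": [0, 0, 0], "turn": [0, 0, 0]},
    {"translation": [0, 0, 0], "turn": [0, 0, 0]},
    {"translation": [0, 0, 0], "turn": [0, 0, 0]},
    {"translation": [0, 0, 0], "turn": [0, 0, 0]},
    {"translation": [0, 0, 0], "turn": [0, 0, 0]},
    {"translation": [0, 0, 0], "turn": [0, 0, 0]},
    {"translation": [0, 0, 0], "turn": [0, 0, 0]}
  ],
  "gripper": 56,
  "force": 20
}}

```text
time_s: 11.85
ee_pos: [0.6757, 0.0021, 0.0322]
eef_rot: [-2.441, 1.571, -3.055]
force: [-0.2, -0.7, -0.2]
grip_width: 0.0563
```

```bash
python3 - <<'E'
from h import *
p,R,o=tool(); print(p,R[:,0],o['grip_width'],o['force'],o['time_s'])
a=optics.camera('wrist')[:,:,::-1]; b=optics.camera('side')[130:270,270:430,::-1]
cv2.imwrite('pics/w11.png',a); cv2.imwrite('pics/d11.png',cv2.resize(b,None,fx=4,fy=4))
E
```

```text
[0.67565697 0.00213029 0.03221747] [-6.55577006e-05 -5.65979175e-06 -9.99999998e-01] 0.05628100111481146 [-0.18392436 -0.72554855 -0.19697574] 11.85
```

View pics/w11.png

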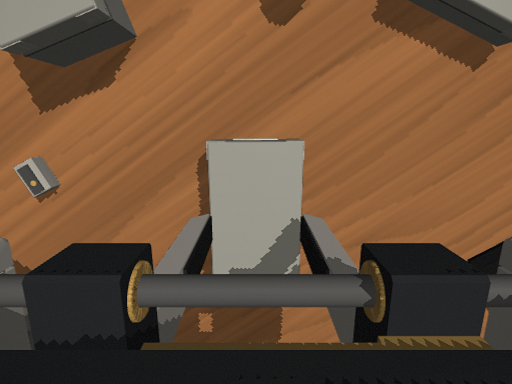

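View pics/d11.png

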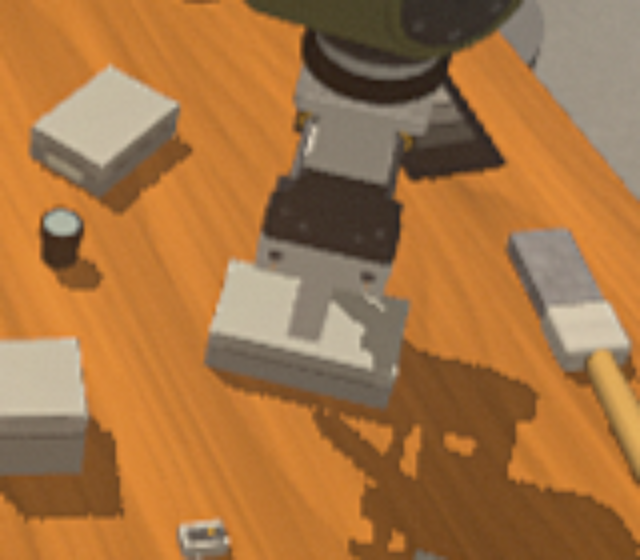

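Request:
{"name": "arm_command", "arguments": {
  "deltas": [
    {"translation": [0, 0, 0], "turn": [0, 0, 0]},
    {"translation": [0, 0, 0], "turn": [0, 0, 0]},
    {"translation": [0, 0, 0], "turn": [0, 0, 0]},
    {"translation": [0, 0, 0], "turn": [0, 0, 0]},
    {"translation": [0, 0, 0], "turn": [0, 0, 0]},
    {"translation": [0.2, 0, 1.2], "turn": [0, 0, 0]},
    {"translation": [0.2, 0, 1.2], "turn": [0, 0, 0]},
    {"translation": [0.2, 0, 1.2], "turn": [0, 0, 0]}
  ],
  "gripper": 94
}}

```text
time_s: 12.62
ee_pos: [0.7003, -0.0158, 0.0265]
eef_rot: [-2.54, 1.57, 3.128]
force: [-0.2, -0.3, -0.4]
grip_width: 0.0938
```

Request:
{"name": "arm_command", "arguments": {
  "deltas": [
    {"translation": [0, 0, 0], "turn": [0, 0, 0]},
    {"translation": [0, 0, 0], "turn": [0, 0, 0]},
    {"translation": [0, 0, 0], "turn": [0, 0, 0]},
    {"translation": [0, 0, 0], "turn": [0, 0, 0]},
    {"translation": [0, 0, 0], "turn": [0, 0, 0]},
    {"translation": [0, 0, 0], "turn": [0, 0, 0]},
    {"translation": [0, 0, 0], "turn": [0, 0, 0]}
  ],
  "gripper": 56,
  "force": 20
}}

```text
time_s: 13.2
ee_pos: [0.7001, -0.0151, 0.0273]
eef_rot: [-1.085, 1.571, -1.7]
force: [0.3, -0.0, 0.2]
grip_width: 0.0561
```

```bash
python3 - <<'E'
from h import *
p,R,o=tool(); print(p,R[:,2],o['grip_width'],o['force'],o['time_s'])
a=optics.camera('wrist')[:,:,::-1]
cv2.imwrite('pics/w12.png',a)
E
```

```text
[ 0.70012978 -0.01509589  0.02730353] [ 8.17250502e-01 -5.76282584e-01  7.07220738e-06] 0.05605902798190811 [ 0.32338444 -0.01702415  0.19651729] 13.2
```

View pics/w12.png

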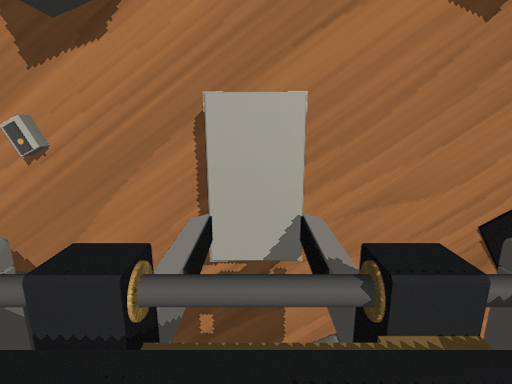

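Request:
{"name": "arm_command", "arguments": {
  "deltas": [
    {"translation": [0, 0, 0], "turn": [0, 0, 0]},
    {"translation": [0, 0, 0], "turn": [0, 0, 0]},
    {"translation": [0, 0, 0], "turn": [0, 0, 0]},
    {"translation": [0, 0, 0], "turn": [0, 0, 0]},
    {"translation": [0, 0, 0], "turn": [0, 0, 0]},
    {"translation": [-1.3, 0, 0], "turn": [0, 0, 0]},
    {"translation": [-1.8, 0, -1.2], "turn": [0, 0, 0]},
    {"translation": [-1.8, 0, -1.2], "turn": [0, 0, 0]},
    {"translation": [-1.8, 0, -1.2], "turn": [0, 0, 0]}
  ],
  "gripper": 94
}}

```text
time_s: 14.0
ee_pos: [0.6756, 0.0027, 0.0734]
eef_rot: [0.572, 1.569, -0.042]
force: [-0.7, -0.4, 0.2]
grip_width: 0.0941
```

Request:
{"name": "arm_command", "arguments": {
  "deltas": [
    {"translation": [0, 0, 0], "turn": [0, 0, 0]},
    {"translation": [0, 0, 0], "turn": [0, 0, 0]},
    {"translation": [0, 0, 0], "turn": [0, 0, 0]},
    {"translation": [0, 0, 0], "turn": [0, 0, 0]},
    {"translation": [0, 0, 0], "turn": [0, 0, 0]},
    {"translation": [0, 0, 0], "turn": [0, 0, 0]},
    {"translation": [0, 0, 0], "turn": [0, 0, 0]}
  ],
  "gripper": 30
}}

```text
time_s: 14.58
ee_pos: [0.6757, 0.0021, 0.0721]
eef_rot: [-2.727, 1.571, 2.942]
force: [-0.6, -0.0, 0.2]
grip_width: 0.0506
```

Request:
{"name": "arm_command", "arguments": {
  "deltas": [
    {"translation": [0.4, 0, 0], "turn": [0, 0, 0]},
    {"translation": [0.6, 0, 0], "turn": [0, 0, 0]},
    {"translation": [0.8, 0, 0], "turn": [0, 0, 0]},
    {"translation": [0.9, 0, 0], "turn": [0, 0, 0]},
    {"translation": [0.95, 0, 0], "turn": [0, 0, 0]},
    {"translation": [1.0, 0, 0], "turn": [0, 0, 0]},
    {"translation": [1.05, 0, 0], "turn": [0, 0, 0]}
  ]
}}

```text
time_s: 15.17
ee_pos: [0.6758, 0.0021, 0.0461]
eef_rot: [0.531, 1.57, -0.083]
force: [-1.1, 1.0, -0.2]
grip_width: 0.0302
```

```bash
python3 - <<'E'
from h import *
p,R,o=tool(); print(p,'tip z',p[2]-.019,o['grip_width'],o['force'],o['time_s'])
E
```

```text
[0.67580197 0.00211799 0.04608925] tip z 0.02708925131197715 0.03021043310785382 [-1.08295061  1.0027583  -0.15724764] 15.1667
```

Fingertips sit 5 mm below the top face of box_medium with no force on them. So the fingers have no contact at all with this box. Before drawing conclusions, I'll check whether the fingers still touch anything else, starting with box_small.

Request:
{"name": "arm_command", "arguments": {
  "deltas": [
    {"translation": [-1.5, 0, 0], "turn": [0, 0, 0]},
    {"translation": [-3.2, 0, 0], "turn": [0, 0, 0]},
    {"translation": [-3.2, 0, 0], "turn": [0, 0, 0]},
    {"translation": [-3.2, 0, 0], "turn": [0, 0, 0]}
  ],
  "gripper": 94
}}

```text
time_s: 15.5
ee_pos: [0.6769, 0.0021, 0.1292]
eef_rot: [0.566, 1.565, -0.048]
force: [-0.0, -0.0, -0.6]
grip_width: 0.053
```

```bash
python3 - <<'E'
from h import *
p,R,o=tool(); print(p,o['force'],o['time_s'],o['qpos'])
go(.6231,.2085,.12,.565+np.pi/2)
E
```

```text
[0.67694499 0.00208441 0.12919421] [-0.01488465 -0.0435921  -0.60827144] 15.5 [-5.10206466e-02  6.34939753e-01  1.19025191e+00  1.79660550e-05
  1.31089908e+00 -1.00756317e+00]
  T [0.35, 5.5, -6.52] turn [-13.51, 0.07, 0.0] rows t5.1 r9.4
  T [0.35, 5.5, -6.52] turn [22.49, 0.0, -0.07] rows t5.1 r15.7
```

Request:
{"name": "arm_command", "arguments": {
  "deltas": [
    {"translation": [0, 5.5, -6.52], "turn": [-13.5, 0, 0]},
    {"translation": [0, 5.5, -6.52], "turn": [-13.5, 0, 0]},
    {"translation": [0, 5.5, -6.52], "turn": [-13.5, 0, 0]},
    {"translation": [0, 5.5, -6.52], "turn": [-13.5, 0, 0]},
    {"translation": [0.3, 5.5, -6.52], "turn": [-13.5, 0, 0]},
    {"translation": [0.3, 5.5, -6.52], "turn": [-13.5, 0, 0]},
    {"translation": [0.3, 5.5, -6.52], "turn": [-13.5, 0, 0]},
    {"translation": [0.3, 5.5, -6.52], "turn": [-13.5, 0, 0]},
    {"translation": [0.3, 5.5, -6.52], "turn": [-13.5, 0, 0]},
    {"translation": [0.3, 5.5, -6.52], "turn": [-13.5, 0, 0]},
    {"translation": [0.3, 5.5, -6.52], "turn": [-13.5, 0, 0]},
    {"translation": [0.3, 5.5, -6.52], "turn": [-13.5, 0, 0]}
  ]
}}

```text
time_s: 16.5
ee_pos: [0.6214, 0.2083, 0.1176]
eef_rot: [2.843, 1.57, -2.878]
force: [-0.4, 0.4, 0.0]
grip_width: 0.0937
```

```bash
python3 - <<'E'
from h import *
import pickle
P=pickle.load(open('poses.pkl','rb'))
p,R,o=tool(); print(p,jawyaw(R),o['force'],o['time_s'],o['grip_width'])
over([(P['box_small'],D['box_small'],0),(P['box_medium'],D['box_medium'],0)],'pics/w13.png')
go(.6231,.2085,.022,.565+np.pi/2)
E
```

```text
[0.62140659 0.20833024 0.11764019] 2.1323864932700136 [-0.37565348  0.38150791  0.03623584] 16.5 0.09373666043213977
  T [3.83, -0.03, 0.06] turn [-0.04, -0.01, -0.0] rows t2.3 r0.0
  T [3.83, -0.03, 0.06] turn [35.96, -0.0, 0.02] rows t2.3 r25.1
```

View pics/w13.png

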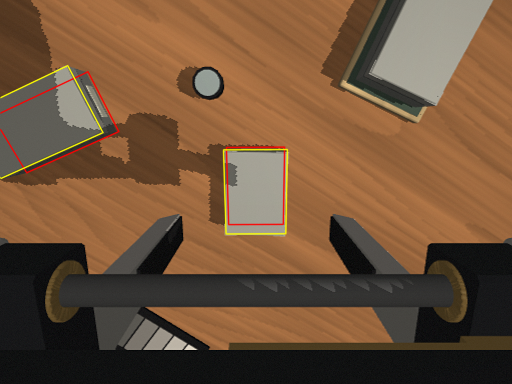

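Request:
{"name": "arm_command", "arguments": {
  "deltas": [
    {"translation": [1.3, 0, 0], "turn": [0, 0, 0]},
    {"translation": [2.6, 0, 0], "turn": [0, 0, 0]},
    {"translation": [3.5, -0.02, 0.05], "turn": [0, 0, 0]},
    {"translation": [3.8, -0.02, 0.05], "turn": [0, 0, 0]},
    {"translation": [3.8, -0.02, 0.05], "turn": [0, 0, 0]},
    {"translation": [3.8, -0.02, 0.05], "turn": [0, 0, 0]}
  ]
}}

```text
time_s: 17.05
ee_pos: [0.6235, 0.2088, 0.0245]
eef_rot: [-0.308, 1.57, 0.255]
force: [-0.8, 0.5, 0.9]
grip_width: 0.0942
```

Request:
{"name": "arm_command", "arguments": {
  "deltas": [
    {"translation": [0, 0, 0], "turn": [0, 0, 0]},
    {"translation": [0, 0, 0], "turn": [0, 0, 0]},
    {"translation": [0, 0, 0], "turn": [0, 0, 0]},
    {"translation": [0, 0, 0], "turn": [0, 0, 0]},
    {"translation": [0, 0, 0], "turn": [0, 0, 0]},
    {"translation": [0, 0, 0], "turn": [0, 0, 0]},
    {"translation": [0, 0, 0], "turn": [0, 0, 0]}
  ],
  "gripper": 50,
  "force": 20
}}

```text
time_s: 17.63
ee_pos: [0.6231, 0.2087, 0.0236]
eef_rot: [-0.269, 1.571, 0.295]
force: [0.4, -0.2, -0.0]
grip_width: 0.0516
```

```bash
python3 - <<'E'
from h import *
p,R,o=tool(); print(p,'tip z',p[2]-.019,o['grip_width'],o['force'],o['time_s'])
a=optics.camera('wrist')[:,:,::-1]; b=optics.camera('scene')[190:310,220:350,::-1]
cv2.imwrite('pics/w14.png',a); cv2.imwrite('pics/s14.png',cv2.resize(b,None,fx=4.5,fy=4.5))
E
```

```text
[0.62306659 0.20868287 0.02359437] tip z 0.004594365812271191 0.05160541997185149 [ 0.44072425 -0.20773629 -0.01824443] 17.6333
```

View pics/w14.png

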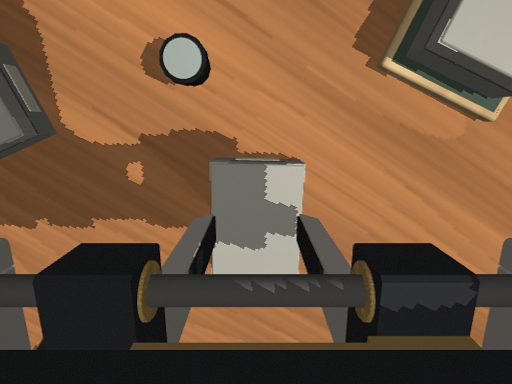

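View pics/s14.png

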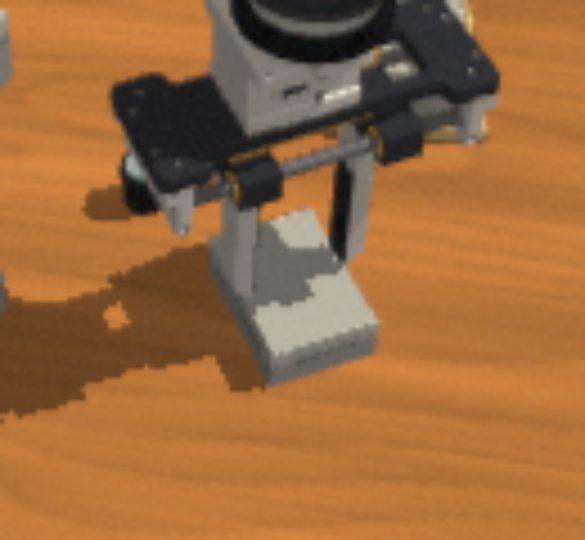

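Fingers also pass into box_small. The next test is a slide box: either the fingers have lost contact generally, or only these two boxes are affected. I need the slide boxes' weights anyway.

Request:
{"name": "arm_command", "arguments": {
  "deltas": [
    {"translation": [0, 0, 0], "turn": [0, 0, 0]},
    {"translation": [0, 0, 0], "turn": [0, 0, 0]},
    {"translation": [0, 0, 0], "turn": [0, 0, 0]},
    {"translation": [0, 0, 0], "turn": [0, 0, 0]},
    {"translation": [0, 0, 0], "turn": [0, 0, 0]},
    {"translation": [0, 0, 0], "turn": [0, 0, 0]},
    {"translation": [-1.6, 0, 0], "turn": [0, 0, 0]},
    {"translation": [-3.2, 0, 0], "turn": [0, 0, 0]},
    {"translation": [-4.4, 0, 0], "turn": [0, 0, 0]},
    {"translation": [-4.4, 0, 0], "turn": [0, 0, 0]},
    {"translation": [-4.4, 0, 0], "turn": [0, 0, 0]}
  ],
  "gripper": 94
}}

```text
time_s: 18.65
ee_pos: [0.6237, 0.2089, 0.1352]
eef_rot: [-0.298, 1.568, 0.265]
force: [-0.2, -0.2, -1.4]
grip_width: 0.094
```

```bash
python3 - <<'E'
from h import *
p,R,o=tool(); print(p,o['force'],o['time_s'],o['grip_width'])
go(.493,-.0125,.13,1.30)
E
```

```text
[0.62369325 0.20886361 0.13522252] [-0.19246755 -0.16045368 -1.38879343] 18.65 0.09401631641465953
  T [0.18, -4.69, -9.15] turn [9.56, 0.04, -0.0] rows t6.2 r6.7
  T [0.18, -4.69, -9.15] turn [-26.44, 0.01, 0.05] rows t6.2 r18.5
```

Request:
{"name": "arm_command", "arguments": {
  "deltas": [
    {"translation": [0, -4.69, -9.15], "turn": [9.56, 0, 0]},
    {"translation": [0, -4.69, -9.15], "turn": [9.56, 0, 0]},
    {"translation": [0, -4.69, -9.15], "turn": [9.56, 0, 0]},
    {"translation": [0, -4.69, -9.15], "turn": [9.56, 0, 0]},
    {"translation": [0, -4.69, -9.15], "turn": [9.56, 0, 0]},
    {"translation": [0, -4.69, -9.15], "turn": [9.56, 0, 0]},
    {"translation": [0, -4.69, -9.15], "turn": [9.56, 0, 0]},
    {"translation": [0, -4.69, -9.15], "turn": [9.56, 0, 0]},
    {"translation": [0, -4.69, -9.15], "turn": [9.56, 0, 0]},
    {"translation": [0, -4.69, -9.15], "turn": [9.56, 0, 0]}
  ]
}}

```text
time_s: 19.48
ee_pos: [0.4925, -0.0119, 0.1328]
eef_rot: [-3.108, 1.57, 2.909]
force: [-1.0, 0.4, 0.2]
grip_width: 0.0944
```

```bash
python3 - <<'E'
from h import *
import pickle
P=pickle.load(open('poses.pkl','rb'))
p,R,o=tool(); print(p,jawyaw(R),o['force'],o['time_s'],o['grip_width'])
over([(P['slide_A'],D['slide_box_1'],0),(P['box_medium'],D['box_medium'],0),(P['glass_tray'],D['glass_tray'],0)],'pics/w15.png')
go(.493,-.0125,.036,1.30)
E
```

```text
[ 0.49254717 -0.01187811  0.13280389] 1.3041052804722568 [-0.95645376  0.44382016  0.19016693] 19.4833 0.09436105492050313
  T [3.87, -0.03, 0.03] turn [0.05, -0.01, 0.0] rows t2.3 r0.0
  T [3.87, -0.03, 0.03] turn [-35.95, -0.0, -0.02] rows t2.3 r25.1
```

View pics/w15.png

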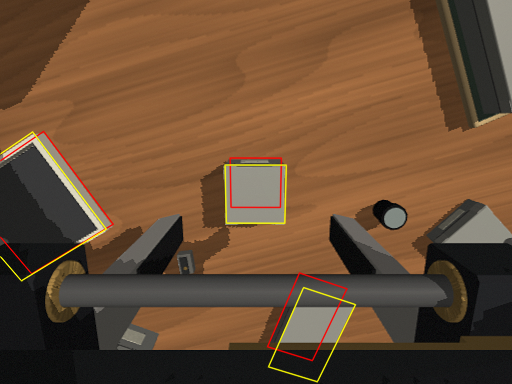

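Request:
{"name": "arm_command", "arguments": {
  "deltas": [
    {"translation": [1.3, 0, 0], "turn": [0, 0, 0]},
    {"translation": [2.6, 0, 0], "turn": [0, 0, 0]},
    {"translation": [3.5, 0, 0], "turn": [0, 0, 0]},
    {"translation": [3.85, 0, 0], "turn": [0, 0, 0]},
    {"translation": [3.85, 0, 0], "turn": [0, 0, 0]},
    {"translation": [3.85, 0, 0], "turn": [0, 0, 0]}
  ]
}}

```text
time_s: 20.03
ee_pos: [0.4929, -0.0122, 0.0378]
eef_rot: [0.395, 1.571, 0.127]
force: [0.6, -0.4, -0.2]
grip_width: 0.0939
```

Request:
{"name": "arm_command", "arguments": {
  "deltas": [
    {"translation": [0, 0, 0], "turn": [0, 0, 0]},
    {"translation": [0, 0, 0], "turn": [0, 0, 0]},
    {"translation": [0, 0, 0], "turn": [0, 0, 0]},
    {"translation": [0, 0, 0], "turn": [0, 0, 0]},
    {"translation": [0, 0, 0], "turn": [0, 0, 0]},
    {"translation": [0, 0, 0], "turn": [0, 0, 0]},
    {"translation": [0, 0, 0], "turn": [0, 0, 0]},
    {"translation": [0, 0, 0], "turn": [0, 0, 0]}
  ],
  "gripper": 46,
  "force": 20
}}

```text
time_s: 20.7
ee_pos: [0.4924, -0.0127, 0.0375]
eef_rot: [0.071, 1.571, -0.199]
force: [-1.1, 0.7, 3.7]
grip_width: 0.0556
```

```bash
python3 - <<'E'
from h import *
p,R,o=tool(); print(p,jawyaw(R),o['force'],o['time_s'],o['grip_width'])
cv2.imwrite('pics/w16.png',optics.camera('wrist')[:,:,::-1])
E
```

```text
[ 0.49243209 -0.01269828  0.03745164] 1.3003301175929645 [-1.06060478  0.68018649  3.65090089] 20.7 0.05556639106400407
```

View pics/w16.png

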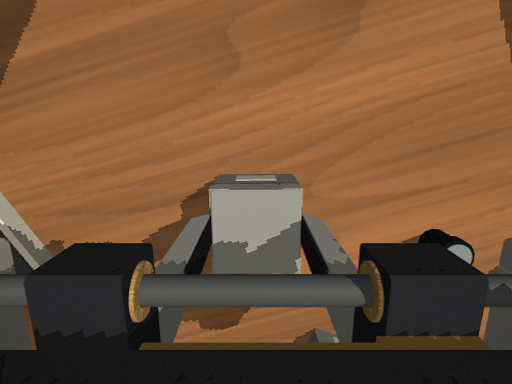

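Fingers stop properly on this slide box (55.6 mm, force registered), so they work on box_large and slide box A but not on box_medium or box_small. Now I weigh this one with a small lift.

Request:
{"name": "arm_command", "arguments": {
  "deltas": [
    {"translation": [-0.2, 0, 0], "turn": [0, 0, 0]},
    {"translation": [-0.6, 0, 0], "turn": [0, 0, 0]},
    {"translation": [-1.2, 0, 0], "turn": [0, 0, 0]},
    {"translation": [-1.6, 0, 0], "turn": [0, 0, 0]},
    {"translation": [-1.6, 0, 0], "turn": [0, 0, 0]},
    {"translation": [-1.6, 0, 0], "turn": [0, 0, 0]},
    {"translation": [-1.6, 0, 0], "turn": [0, 0, 0]},
    {"translation": [-1.6, 0, 0], "turn": [0, 0, 0]},
    {"translation": [-1.6, 0, 0], "turn": [0, 0, 0]},
    {"translation": [-1.6, 0, 0], "turn": [0, 0, 0]}
  ]
}}

```text
time_s: 21.58
ee_pos: [0.4922, -0.0126, 0.0768]
eef_rot: [-2.955, 1.57, 3.057]
force: [0.1, -0.4, -0.8]
grip_width: 0.0555
```

```bash
python3 - <<'E'
from h import *
f=[]
for i in range(6):
    optics.camera('wrist'); p,R,o=tool(); f.append(o['force'])
print(p,o['grip_width'],o['time_s'],np.round(f,2),np.mean(f,0))
E
```

```text
[ 0.49233476 -0.01266966  0.07719132] 0.05593443905089503 21.8833 [[ 0.7  -0.17 -0.64]
 [-0.01  0.16 -0.55]
 [ 0.65 -0.84 -0.88]
 [-0.18  0.75 -0.24]
 [ 0.33 -0.72 -0.44]
 [ 0.16  0.23 -0.69]] [ 0.27532964 -0.09773347 -0.57472329]
```

Slide box A weighs about 0.6 N, so it is the empty one and B must be the full one. I set A back down gently.

Request:
{"name": "arm_command", "arguments": {
  "deltas": [
    {"translation": [0.4, 0, 0], "turn": [0, 0, 0]},
    {"translation": [0.8, 0, 0], "turn": [0, 0, 0]},
    {"translation": [1.2, 0, 0], "turn": [0, 0, 0]},
    {"translation": [1.45, 0, 0], "turn": [0, 0, 0]},
    {"translation": [1.55, 0, 0], "turn": [0, 0, 0]},
    {"translation": [1.6, 0, 0], "turn": [0, 0, 0]},
    {"translation": [1.6, 0, 0], "turn": [0, 0, 0]},
    {"translation": [1.6, 0, 0], "turn": [0, 0, 0]}
  ]
}}

```text
time_s: 22.55
ee_pos: [0.4919, -0.0127, 0.0375]
eef_rot: [-2.802, 1.57, -3.072]
force: [-7.3, -0.1, 11.1]
grip_width: 0.0558
```

Request:
{"name": "arm_command", "arguments": {
  "deltas": [
    {"translation": [0, 0, 0], "turn": [0, 0, 0]},
    {"translation": [0, 0, 0], "turn": [0, 0, 0]},
    {"translation": [0, 0, 0], "turn": [0, 0, 0]},
    {"translation": [0, 0, 0], "turn": [0, 0, 0]},
    {"translation": [0, 0, 0], "turn": [0, 0, 0]},
    {"translation": [-1.0, 0, 0], "turn": [0, 0, 0]},
    {"translation": [-2.5, 0, 0], "turn": [0, 0, 0]},
    {"translation": [-4.0, 0, 0], "turn": [0, 0, 0]},
    {"translation": [-4.0, 0, 0], "turn": [0, 0, 0]},
    {"translation": [-4.0, 0, 0], "turn": [0, 0, 0]}
  ],
  "gripper": 94
}}

```text
time_s: 23.38
ee_pos: [0.4932, -0.0127, 0.1388]
eef_rot: [0.17, 1.567, -0.101]
force: [0.5, 0.5, 0.2]
grip_width: 0.0938
```

```bash
python3 - <<'E'
from h import *
p,R,o=tool(); print(p,o['force'],o['time_s'],o['grip_width'])
go(.6755,.0024,.12,2.5271-np.pi/2)
E
```

```text
[ 0.49323878 -0.01273591  0.13883123] [0.46854413 0.53667623 0.15713122] 23.3833 0.09375700807661612
  T [0.78, 2.53, 6.86] turn [3.94, 0.04, -0.01] rows t4.4 r2.8
  T [0.78, 2.53, 6.86] turn [-32.06, 0.02, 0.06] rows t4.4 r22.4
```

Request:
{"name": "arm_command", "arguments": {
  "deltas": [
    {"translation": [0, 2.53, 6.86], "turn": [3.94, 0, 0]},
    {"translation": [0, 2.53, 6.86], "turn": [3.94, 0, 0]},
    {"translation": [0, 2.53, 6.86], "turn": [3.94, 0, 0]},
    {"translation": [0, 2.53, 6.86], "turn": [3.94, 0, 0]},
    {"translation": [0, 2.53, 6.86], "turn": [3.94, 0, 0]},
    {"translation": [1.5, 2.53, 6.86], "turn": [3.94, 0, 0]},
    {"translation": [3.0, 2.53, 6.86], "turn": [3.94, 0, 0]},
    {"translation": [4.2, 2.53, 6.86], "turn": [3.94, 0, 0]},
    {"translation": [4.7, 2.53, 6.86], "turn": [3.94, 0, 0]},
    {"translation": [4.7, 2.53, 6.86], "turn": [3.94, 0, 0]},
    {"translation": [4.7, 2.53, 6.86], "turn": [3.94, 0, 0]}
  ]
}}

```text
time_s: 24.3
ee_pos: [0.6746, 0.0025, 0.0199]
eef_rot: [-2.617, 1.57, 3.052]
force: [-0.4, 0.3, 0.9]
grip_width: 0.0941
```

Request:
{"name": "arm_command", "arguments": {
  "deltas": [
    {"translation": [0, 0, 0], "turn": [0, 0, 0]},
    {"translation": [0, 0, 0], "turn": [0, 0, 0]},
    {"translation": [0, 0, 0], "turn": [0, 0, 0]},
    {"translation": [0, 0, 0], "turn": [0, 0, 0]},
    {"translation": [0, 0, 0], "turn": [0, 0, 0]},
    {"translation": [0, 0, 0], "turn": [0, 0, 0]},
    {"translation": [0, 0, 0], "turn": [0, 0, 0]}
  ],
  "gripper": 56,
  "force": 20
}}

```text
time_s: 24.88
ee_pos: [0.6747, 0.0024, 0.0203]
eef_rot: [0.543, 1.57, -0.071]
force: [-1.4, 0.7, 4.0]
grip_width: 0.0604
```

```bash
python3 - <<'E'
from h import *
p,R,o=tool(); print(p,jawyaw(R),o['force'],o['time_s'],o['grip_width'])
E
```

```text
[0.67473783 0.00243863 0.02032036] 0.9565149195594995 [-1.36043668  0.73432127  4.0430925 ] 24.8833 0.060411469376597554
```

This time the fingers stop on box_medium (60.4 mm, contact force 4 N), so the earlier lack of contact was temporary. I lift carefully and check it stays held.

Request:
{"name": "arm_command", "arguments": {
  "deltas": [
    {"translation": [-0.3, 0, 0], "turn": [0, 0, 0]},
    {"translation": [-1.0, 0, 0], "turn": [0, 0, 0]},
    {"translation": [-2.0, 0, 0], "turn": [0, 0, 0]},
    {"translation": [-3.3, 0, 0], "turn": [0, 0, 0]},
    {"translation": [-4.6, 0, 0], "turn": [0, 0, 0]},
    {"translation": [-4.8, 0, 0], "turn": [0, 0, 0]},
    {"translation": [-4.8, 0, 0], "turn": [0, 0, 0]},
    {"translation": [-4.8, 0, 0], "turn": [0, 0, 0]}
  ]
}}

```text
time_s: 25.55
ee_pos: [0.6741, 0.0025, 0.1389]
eef_rot: [-2.557, 1.57, 3.112]
force: [0.3, -0.1, -2.5]
grip_width: 0.0606
```

```bash
python3 - <<'E'
from h import *
p,R,o=tool(); print(p,jawyaw(R),o['force'],o['time_s'],o['grip_width'])
cv2.imwrite('pics/w17.png',optics.camera('wrist')[:,:,::-1])
go(.408,.2527,.11,.141+np.pi/2)
E
```

```text
[0.67410685 0.00249336 0.13888608] 0.9565697083032515 [ 0.34717614 -0.078217   -2.47263503] 25.55 0.06060271807028701
  T [1.15, 2.05, -14.45] turn [-8.65, -0.03, 0.01] rows t8.8 r6.0
  T [1.15, 2.05, -14.45] turn [27.35, 0.01, 0.04] rows t8.8 r19.1
```

View pics/w17.png

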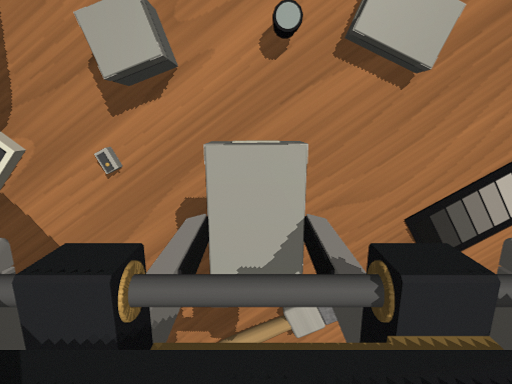

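Request:
{"name": "arm_command", "arguments": {
  "deltas": [
    {"translation": [0, 2.05, -14.45], "turn": [-8.65, 0, 0]},
    {"translation": [0, 2.05, -14.45], "turn": [-8.65, 0, 0]},
    {"translation": [0, 2.05, -14.45], "turn": [-8.65, 0, 0]},
    {"translation": [0, 2.05, -14.45], "turn": [-8.65, 0, 0]},
    {"translation": [0, 2.05, -14.45], "turn": [-8.65, 0, 0]},
    {"translation": [0, 2.05, -14.45], "turn": [-8.65, 0, 0]},
    {"translation": [0, 2.05, -14.45], "turn": [-8.65, 0, 0]},
    {"translation": [0, 2.05, -14.45], "turn": [-8.65, 0, 0]},
    {"translation": [0.5, 2.05, -14.45], "turn": [-8.65, 0, 0]},
    {"translation": [1.0, 2.05, -14.45], "turn": [-8.65, 0, 0]},
    {"translation": [1.1, 2.05, -14.45], "turn": [-8.65, 0, 0]},
    {"translation": [1.1, 2.05, -14.45], "turn": [-8.65, 0, 0]}
  ]
}}

```text
time_s: 26.6
ee_pos: [0.4081, 0.2521, 0.1108]
eef_rot: [-2.775, 1.567, -2.634]
force: [0.5, 0.5, -1.7]
grip_width: 0.0605
```

```bash
python3 - <<'E'
from h import *
optics.camera('wrist'); 
im=optics.camera('side'); cv2.imwrite('pics/d18.png',cv2.resize(im[80:230,140:320,::-1],None,fx=4,fy=4))
p,R,o=tool(); print(p,jawyaw(R)-np.pi/2,o['force'],o['time_s'],o['grip_width'])
go(.408,.2527,.0668,.141+np.pi/2)
E
```

```text
[0.40931039 0.25198517 0.11209664] 0.13959243123634257 [ 0.17157851 -0.97862443 -1.11859818] 26.7 0.06064046561965057
  T [1.81, 0.04, -0.05] turn [-0.02, -0.01, 0.0] rows t1.1 r0.0
  T [1.81, 0.04, -0.05] turn [35.98, 0.01, 0.01] rows t1.1 r25.1
```

View pics/d18.png

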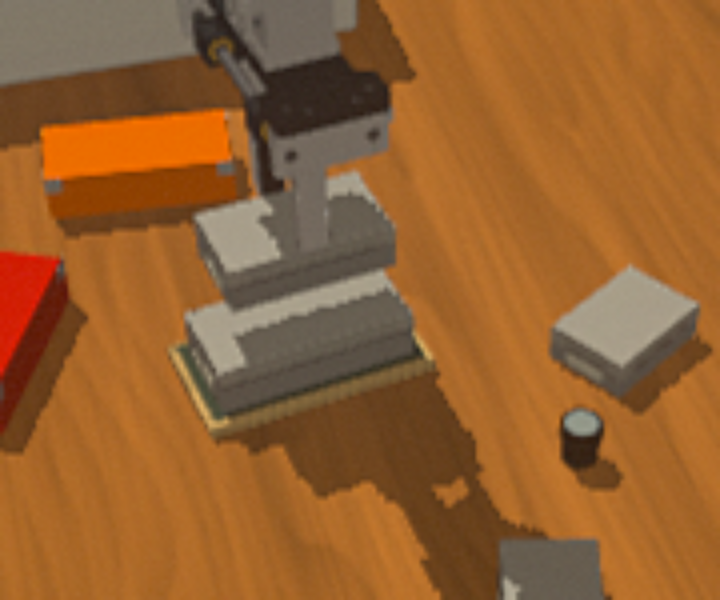

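Request:
{"name": "arm_command", "arguments": {
  "deltas": [
    {"translation": [0.6, 0.02, -0.03], "turn": [0, 0, 0]},
    {"translation": [1.1, 0.02, -0.03], "turn": [0, 0, 0]},
    {"translation": [1.4, 0.02, -0.03], "turn": [0, 0, 0]},
    {"translation": [1.6, 0.02, -0.03], "turn": [0, 0, 0]},
    {"translation": [1.7, 0.02, -0.03], "turn": [0, 0, 0]},
    {"translation": [1.78, 0.02, -0.03], "turn": [0, 0, 0]},
    {"translation": [1.8, 0.02, -0.03], "turn": [0, 0, 0]},
    {"translation": [1.8, 0.02, -0.03], "turn": [0, 0, 0]},
    {"translation": [1.8, 0.02, -0.03], "turn": [0, 0, 0]}
  ]
}}

```text
time_s: 27.45
ee_pos: [0.4082, 0.253, 0.0676]
eef_rot: [0.329, 1.57, 0.469]
force: [-0.8, 0.2, -1.1]
grip_width: 0.0606
```

Request:
{"name": "arm_command", "arguments": {
  "deltas": [
    {"translation": [0, 0, 0], "turn": [0, 0, 0]},
    {"translation": [0, 0, 0], "turn": [0, 0, 0]},
    {"translation": [0, 0, 0], "turn": [0, 0, 0]},
    {"translation": [0, 0, 0], "turn": [0, 0, 0]},
    {"translation": [0, 0, 0], "turn": [0, 0, 0]},
    {"translation": [-1.0, 0, 0], "turn": [0, 0, 0]},
    {"translation": [-2.5, 0, 0], "turn": [0, 0, 0]},
    {"translation": [-3.6, 0, 0], "turn": [0, 0, 0]},
    {"translation": [-3.6, 0, 0], "turn": [0, 0, 0]},
    {"translation": [-3.6, 0, 0], "turn": [0, 0, 0]}
  ],
  "gripper": 94
}}

```text
time_s: 28.28
ee_pos: [0.4085, 0.2532, 0.1583]
eef_rot: [0.349, 1.568, 0.49]
force: [0.4, 0.1, -0.6]
grip_width: 0.0943
```

```bash
python3 - <<'E'
from h import *
p,R,o=tool(); print(p,jawyaw(R)-np.pi/2,o['force'],o['time_s'],o['grip_width'])
it=[((.408,.253,.14),D['box_large'],.01),((.408,.253,.14),D['box_medium'],.046)]
over(it,'pics/w19.png')
a=over(it,'pics/x.png','side')
cv2.imwrite('pics/d19.png',cv2.resize(a[90:230,140:300],None,fx=4,fy=4))
print('small'); go(.6231,.2085,.13,.565+np.pi/2)
E
```

```text
[0.40850413 0.25320623 0.15825408] 0.14057040267278276 [ 0.36317362  0.06060373 -0.57421089] 28.2833 0.09431590661432628
small
  T [1.04, -2.96, 8.29] turn [-4.86, -0.02, 0.0] rows t5.3 r3.4
  T [1.04, -2.96, 8.29] turn [31.14, 0.0, 0.02] rows t5.3 r21.7
```

View pics/w19.png

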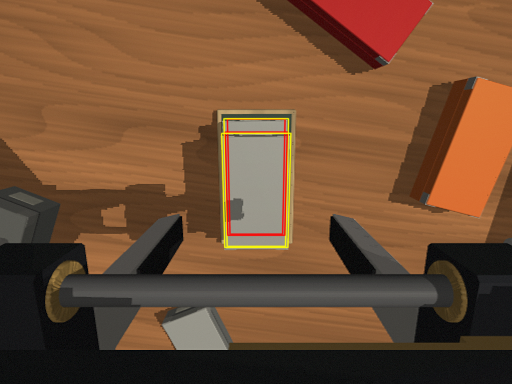

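View pics/d19.png

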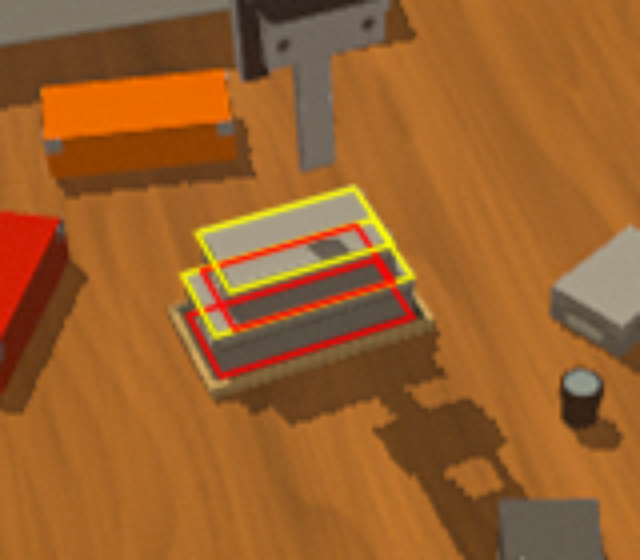

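Medium sits on large, aligned in both views. Next is box_small.

Request:
{"name": "arm_command", "arguments": {
  "deltas": [
    {"translation": [0, -2.96, 8.29], "turn": [-4.86, 0, 0]},
    {"translation": [0, -2.96, 8.29], "turn": [-4.86, 0, 0]},
    {"translation": [0, -2.96, 8.29], "turn": [-4.86, 0, 0]},
    {"translation": [0, -2.96, 8.29], "turn": [-4.86, 0, 0]},
    {"translation": [0, -2.96, 8.29], "turn": [-4.86, 0, 0]},
    {"translation": [0, -2.96, 8.29], "turn": [-4.86, 0, 0]},
    {"translation": [1.6, -2.96, 8.29], "turn": [-4.86, 0, 0]},
    {"translation": [3.2, -2.96, 8.29], "turn": [-4.86, 0, 0]},
    {"translation": [4.6, -2.96, 8.29], "turn": [-4.86, 0, 0]},
    {"translation": [5.4, -2.96, 8.29], "turn": [-4.86, 0, 0]},
    {"translation": [5.4, -2.96, 8.29], "turn": [-4.86, 0, 0]},
    {"translation": [5.4, -2.96, 8.29], "turn": [-4.86, 0, 0]}
  ]
}}

```text
time_s: 29.38
ee_pos: [0.6228, 0.2085, 0.0207]
eef_rot: [2.859, 1.568, -2.859]
force: [0.1, 0.2, 0.4]
grip_width: 0.094
```

Request:
{"name": "arm_command", "arguments": {
  "deltas": [
    {"translation": [0, 0, 0], "turn": [0, 0, 0]},
    {"translation": [0, 0, 0], "turn": [0, 0, 0]},
    {"translation": [0, 0, 0], "turn": [0, 0, 0]},
    {"translation": [0, 0, 0], "turn": [0, 0, 0]},
    {"translation": [0, 0, 0], "turn": [0, 0, 0]},
    {"translation": [0, 0, 0], "turn": [0, 0, 0]},
    {"translation": [0, 0, 0], "turn": [0, 0, 0]}
  ],
  "gripper": 55,
  "force": 20
}}

```text
time_s: 29.97
ee_pos: [0.6237, 0.2087, 0.0225]
eef_rot: [-0.263, 1.571, 0.302]
force: [-0.7, -0.1, -0.1]
grip_width: 0.0552
```

```bash
python3 - <<'E'
from h import *
p,R,o=tool(); print(p,jawyaw(R)-np.pi/2,o['force'],o['time_s'],o['grip_width'])
E
```

```text
[0.6236634  0.20870435 0.022455  ] 0.5646937735110713 [-0.66854184 -0.06538372 -0.05959835] 29.9667 0.055235621279541354
```

Box_small has no contact again (55.2 mm and no force), just like the first medium attempts. I open and retry here.

Request:
{"name": "arm_command", "arguments": {
  "deltas": [
    {"translation": [0, 0, 0], "turn": [0, 0, 0]},
    {"translation": [0, 0, 0], "turn": [0, 0, 0]},
    {"translation": [0, 0, 0], "turn": [0, 0, 0]},
    {"translation": [0, 0, 0], "turn": [0, 0, 0]},
    {"translation": [0, 0, 0], "turn": [0, 0, 0]},
    {"translation": [0, 0, 0], "turn": [0, 0, 0]},
    {"translation": [0.06, 0, 0], "turn": [0, 0, 0]},
    {"translation": [0.06, 0, 0], "turn": [0, 0, 0]}
  ],
  "gripper": 94
}}

```text
time_s: 30.63
ee_pos: [0.6235, 0.2087, 0.0204]
eef_rot: [2.773, 1.57, -2.945]
force: [-0.1, 0.5, 0.1]
grip_width: 0.0937
```

Request:
{"name": "arm_command", "arguments": {
  "deltas": [
    {"translation": [0, 0, 0], "turn": [0, 0, 0]},
    {"translation": [0, 0, 0], "turn": [0, 0, 0]},
    {"translation": [0, 0, 0], "turn": [0, 0, 0]},
    {"translation": [0, 0, 0], "turn": [0, 0, 0]},
    {"translation": [0, 0, 0], "turn": [0, 0, 0]},
    {"translation": [0, 0, 0], "turn": [0, 0, 0]},
    {"translation": [0, 0, 0], "turn": [0, 0, 0]}
  ],
  "gripper": 56,
  "force": 20
}}

```text
time_s: 31.22
ee_pos: [0.6236, 0.2087, 0.0208]
eef_rot: [-0.247, 1.571, 0.318]
force: [-0.8, -0.1, 0.0]
grip_width: 0.0562
```

Still no contact. I'll go on to the full slide box meanwhile (it is needed in any case) and come back to box_small afterwards.

Request:
{"name": "arm_command", "arguments": {
  "deltas": [
    {"translation": [0, 0, 0], "turn": [0, 0, 0]},
    {"translation": [0, 0, 0], "turn": [0, 0, 0]},
    {"translation": [0, 0, 0], "turn": [0, 0, 0]},
    {"translation": [0, 0, 0], "turn": [0, 0, 0]},
    {"translation": [0, 0, 0], "turn": [0, 0, 0]},
    {"translation": [0, 0, 0], "turn": [0, 0, 0]},
    {"translation": [-1.6, 0, 0], "turn": [0, 0, 0]},
    {"translation": [-3.2, 0, 0], "turn": [0, 0, 0]},
    {"translation": [-4.4, 0, 0], "turn": [0, 0, 0]},
    {"translation": [-4.4, 0, 0], "turn": [0, 0, 0]}
  ],
  "gripper": 94
}}

```text
time_s: 32.05
ee_pos: [0.626, 0.2094, 0.1382]
eef_rot: [-0.297, 1.561, 0.267]
force: [1.8, 0.2, 0.4]
grip_width: 0.0939
```

```bash
python3 - <<'E'
from h import *
p,R,o=tool(); print(p,jawyaw(R)-np.pi/2,o['force'],o['time_s'],o['grip_width'])
go(.65,-.221,.13,.875)
E
```

```text
[0.62604613 0.2094163  0.13818781] 0.5647481194858219 [1.80929885 0.18311405 0.42627881] 32.05 0.09393563724684453
  T [0.29, -15.06, -8.41] turn [14.44, 0.12, -0.04] rows t10.3 r10.1
  T [0.29, -15.06, -8.41] turn [-21.55, 0.04, 0.13] rows t10.3 r15.1
```

Request:
{"name": "arm_command", "arguments": {
  "deltas": [
    {"translation": [0, -15.0, -8.4], "turn": [14.44, 0, 0]},
    {"translation": [0, -15.0, -8.4], "turn": [14.44, 0, 0]},
    {"translation": [0, -15.0, -8.4], "turn": [14.44, 0, 0]},
    {"translation": [0, -15.0, -8.4], "turn": [14.44, 0, 0]},
    {"translation": [0, -15.0, -8.4], "turn": [14.44, 0, 0]},
    {"translation": [0, -15.0, -8.4], "turn": [14.44, 0, 0]},
    {"translation": [0, -15.0, -8.4], "turn": [14.44, 0, 0]},
    {"translation": [0, -15.0, -8.4], "turn": [14.44, 0, 0]},
    {"translation": [0, -15.0, -8.4], "turn": [14.44, 0, 0]},
    {"translation": [0, -15.0, -8.4], "turn": [14.44, 0, 0]},
    {"translation": [0, -15.0, -8.4], "turn": [14.44, 0, 0]},
    {"translation": [0, -15.0, -8.4], "turn": [14.44, 0, 0]}
  ]
}}

```text
time_s: 33.05
ee_pos: [0.6462, -0.2238, 0.1297]
eef_rot: [-2.49, 1.57, 3.094]
force: [-0.1, -0.1, -0.5]
grip_width: 0.0939
```

```bash
python3 - <<'E'
from h import *
import pickle
P=pickle.load(open('poses.pkl','rb'))
p,R,o=tool(); print(p,jawyaw(R),o['force'],o['time_s'],o['grip_width'])
over([(P['slide_B'],D['slide_box_1'],0),(P['glass_tray'],D['glass_tray'],0)],'pics/w20.png')
go(.65,-.221,.037,.875)
E
```

```text
[ 0.64620559 -0.22381603  0.1297367 ] 0.871545600611217 [-0.1244928  -0.05749589 -0.51671791] 33.05 0.09388665508341469
  T [3.72, 0.1, 0.1] turn [-0.0, -0.01, 0.0] rows t2.2 r0.0
  T [3.72, 0.1, 0.1] turn [36.0, 0.0, 0.02] rows t2.2 r25.1
```

View pics/w20.png

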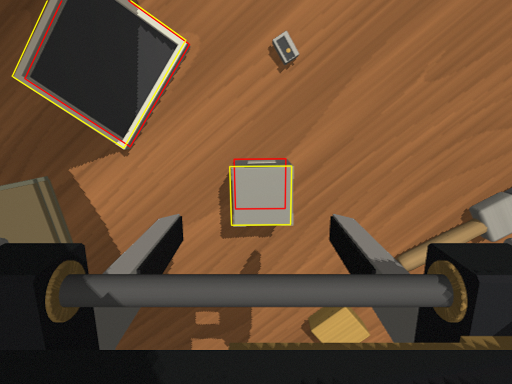

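Request:
{"name": "arm_command", "arguments": {
  "deltas": [
    {"translation": [1.0, 0.1, 0.1], "turn": [0, 0, 0]},
    {"translation": [2.3, 0.1, 0.1], "turn": [0, 0, 0]},
    {"translation": [3.3, 0.1, 0.1], "turn": [0, 0, 0]},
    {"translation": [3.72, 0.1, 0.1], "turn": [0, 0, 0]},
    {"translation": [3.72, 0.1, 0.1], "turn": [0, 0, 0]},
    {"translation": [3.72, 0.1, 0.1], "turn": [0, 0, 0]}
  ]
}}

```text
time_s: 33.6
ee_pos: [0.651, -0.2191, 0.0387]
eef_rot: [0.504, 1.57, -0.189]
force: [0.7, 0.8, 0.8]
grip_width: 0.0941
```

Request:
{"name": "arm_command", "arguments": {
  "deltas": [
    {"translation": [0, 0, 0], "turn": [0, 0, 0]},
    {"translation": [0, 0, 0], "turn": [0, 0, 0]},
    {"translation": [0, 0, 0], "turn": [0, 0, 0]},
    {"translation": [0, 0, 0], "turn": [0, 0, 0]},
    {"translation": [0, 0, 0], "turn": [0, 0, 0]},
    {"translation": [0, 0, 0], "turn": [0, 0, 0]},
    {"translation": [0, 0, 0], "turn": [0, 0, 0]},
    {"translation": [0, 0, 0], "turn": [0, 0, 0]}
  ],
  "gripper": 50,
  "force": 25
}}

```text
time_s: 34.27
ee_pos: [0.6505, -0.2202, 0.038]
eef_rot: [0.381, 1.57, -0.315]
force: [-0.9, -0.9, 2.1]
grip_width: 0.0553
```

```bash
python3 - <<'E'
from h import *
p,R,o=tool(); print(p,jawyaw(R),o['force'],o['time_s'],o['grip_width'])
E
```

```text
[ 0.65050985 -0.22020565  0.03798933] 0.8752493737292053 [-0.94917801 -0.88172127  2.05209074] 34.2667 0.05527736425824085
```

Request:
{"name": "arm_command", "arguments": {
  "deltas": [
    {"translation": [-0.1, 0, 0], "turn": [0, 0, 0]},
    {"translation": [-0.2, 0, 0], "turn": [0, 0, 0]},
    {"translation": [-0.3, 0, 0], "turn": [0, 0, 0]},
    {"translation": [-0.3, 0, 0], "turn": [0, 0, 0]},
    {"translation": [-0.3, 0, 0], "turn": [0, 0, 0]},
    {"translation": [-0.3, 0, 0], "turn": [0, 0, 0]},
    {"translation": [-0.3, 0, 0], "turn": [0, 0, 0]},
    {"translation": [-0.3, 0, 0], "turn": [0, 0, 0]}
  ]
}}

```text
time_s: 34.93
ee_pos: [0.6504, -0.2201, 0.0451]
eef_rot: [-2.792, 1.571, 2.796]
force: [-0.1, -0.9, -3.2]
grip_width: 0.0557
```

```bash
python3 - <<'E'
from h import *
f=[]
for i in range(4):
    im=optics.camera('wrist'); p,R,o=tool(); f.append(o['force'])
print(p,o['grip_width'],o['time_s'],np.mean(f,0))
cv2.imwrite('pics/w21.png',im[:,:,::-1])
go(.4536,-.2588,.075,.2718)
E
```

```text
[ 0.65042757 -0.22012285  0.04521847] 0.05542416971524084 35.1333 [ 0.07517504 -0.15350457 -3.53189383]
  T [-1.19, -6.23, -5.05] turn [6.92, -0.0, -0.0] rows t4.9 r4.8
  T [-1.19, -6.23, -5.05] turn [-29.08, 0.0, -0.0] rows t4.9 r20.3
```

View pics/w21.png

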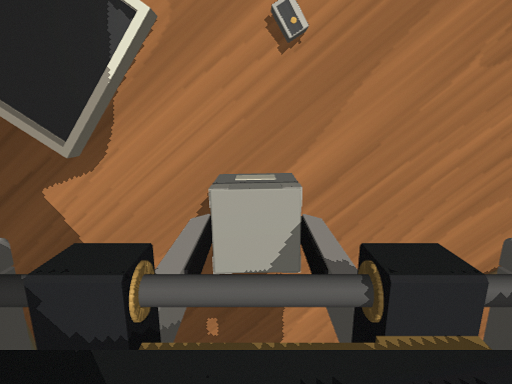

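Weight 3.5 N: box B at scene (110,237) is the full one. Carrying it to the tray.

Request:
{"name": "arm_command", "arguments": {
  "deltas": [
    {"translation": [-0.5, 0, 0], "turn": [0, 0, 0]},
    {"translation": [-1.0, -0.3, -0.25], "turn": [0.3, 0, 0]},
    {"translation": [-1.2, -1.0, -0.8], "turn": [1.2, 0, 0]},
    {"translation": [-1.2, -1.9, -1.55], "turn": [2.2, 0, 0]},
    {"translation": [-1.2, -2.8, -2.25], "turn": [3.2, 0, 0]},
    {"translation": [-1.2, -3.7, -3.0], "turn": [4.2, 0, 0]},
    {"translation": [-1.2, -4.6, -3.7], "turn": [5.2, 0, 0]},
    {"translation": [-1.2, -5.4, -4.4], "turn": [6.2, 0, 0]},
    {"translation": [-1.2, -6.0, -4.85], "turn": [6.92, 0, 0]},
    {"translation": [-1.2, -6.23, -5.05], "turn": [6.92, 0, 0]},
    {"translation": [-1.2, -6.23, -5.05], "turn": [6.92, 0, 0]},
    {"translation": [-1.2, -6.23, -5.05], "turn": [6.92, 0, 0]}
  ]
}}

```text
time_s: 36.13
ee_pos: [0.4546, -0.2591, 0.0761]
eef_rot: [0.82, 1.569, -0.478]
force: [0.7, -0.7, -3.1]
grip_width: 0.0557
```

```bash
python3 - <<'E'
from h import *
import pickle
P=pickle.load(open('poses.pkl','rb'))
a=over([(P['glass_tray'],D['glass_tray'],0)],'pics/w22.png')
b=optics.camera('side')[:,:,::-1]; cv2.imwrite('pics/d22.png',cv2.resize(b[230:384,220:400],None,fx=4,fy=4))
p,R,o=tool(); print(p,jawyaw(R),o['force'],o['time_s'],o['grip_width'])
go(.4536,-.2588,.0445,.2718)
E
```

```text
[ 0.45473977 -0.25873404  0.07554104] 0.2733659410472106 [-0.01283613  0.00763559 -4.30218127] 36.2333 0.055238024142194316
  T [1.24, -0.05, -0.01] turn [0.02, 0.01, -0.01] rows t0.7 r0.0
  T [1.24, -0.05, -0.01] turn [-35.98, 0.01, 0.01] rows t0.7 r25.1
```

View pics/w22.png

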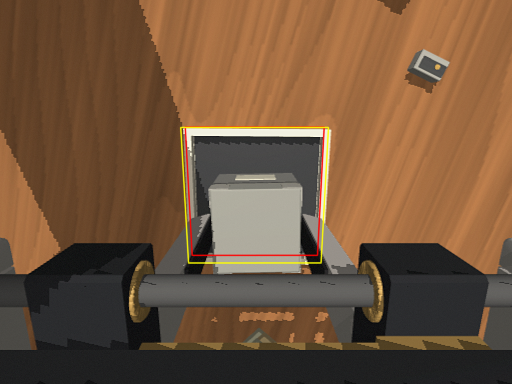

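View pics/d22.png

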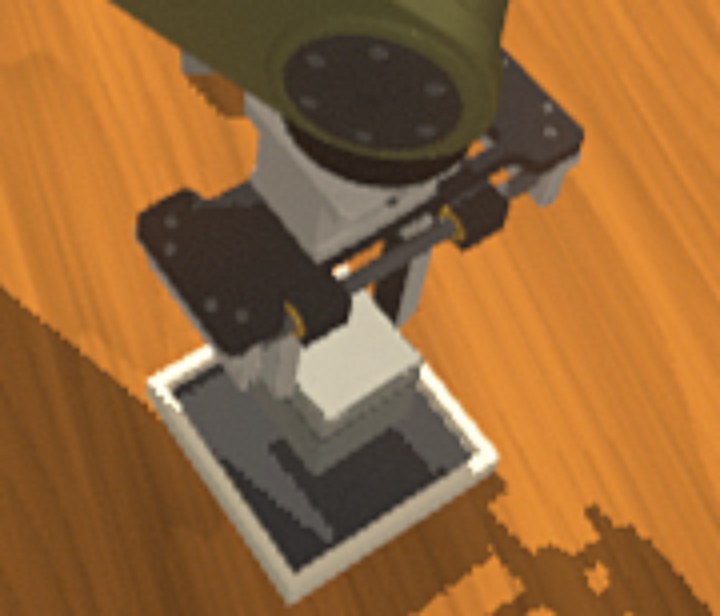

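Request:
{"name": "arm_command", "arguments": {
  "deltas": [
    {"translation": [0.3, -0.03, 0], "turn": [0, 0, 0]},
    {"translation": [0.6, -0.03, 0], "turn": [0, 0, 0]},
    {"translation": [0.85, -0.03, 0], "turn": [0, 0, 0]},
    {"translation": [1.0, -0.03, 0], "turn": [0, 0, 0]},
    {"translation": [1.1, -0.03, 0], "turn": [0, 0, 0]},
    {"translation": [1.18, -0.03, 0], "turn": [0, 0, 0]},
    {"translation": [1.24, -0.03, 0], "turn": [0, 0, 0]},
    {"translation": [1.26, -0.03, 0], "turn": [0, 0, 0]},
    {"translation": [1.26, -0.03, 0], "turn": [0, 0, 0]},
    {"translation": [1.26, -0.03, 0], "turn": [0, 0, 0]}
  ]
}}

```text
time_s: 37.07
ee_pos: [0.4531, -0.2591, 0.0439]
eef_rot: [0.679, 1.57, -0.621]
force: [0.7, 1.3, -2.2]
grip_width: 0.0557
```

Request:
{"name": "arm_command", "arguments": {
  "deltas": [
    {"translation": [0.03, 0, 0], "turn": [0, 0, 0]},
    {"translation": [0.04, 0, 0], "turn": [0, 0, 0]},
    {"translation": [0.04, 0, 0], "turn": [0, 0, 0]},
    {"translation": [0.04, 0, 0], "turn": [0, 0, 0]}
  ]
}}

```text
time_s: 37.4
ee_pos: [0.4531, -0.2591, 0.0439]
eef_rot: [0.586, 1.57, -0.713]
force: [-5.4, 3.3, 12.2]
grip_width: 0.0557
```

Request:
{"name": "arm_command", "arguments": {
  "deltas": [
    {"translation": [0, 0, 0], "turn": [0, 0, 0]},
    {"translation": [0, 0, 0], "turn": [0, 0, 0]},
    {"translation": [0, 0, 0], "turn": [0, 0, 0]},
    {"translation": [0, 0, 0], "turn": [0, 0, 0]},
    {"translation": [0, 0, 0], "turn": [0, 0, 0]},
    {"translation": [-0.8, 0, 0], "turn": [0, 0, 0]},
    {"translation": [-2.2, 0, 0], "turn": [0, 0, 0]},
    {"translation": [-3.6, 0, 0], "turn": [0, 0, 0]},
    {"translation": [-3.6, 0, 0], "turn": [0, 0, 0]},
    {"translation": [-3.6, 0, 0], "turn": [0, 0, 0]}
  ],
  "gripper": 84
}}

```text
time_s: 38.23
ee_pos: [0.4537, -0.2595, 0.1343]
eef_rot: [0.702, 1.567, -0.597]
force: [0.4, -0.2, 0.5]
grip_width: 0.084
```

```bash
python3 - <<'E'
from h import *
import pickle
P=pickle.load(open('poses.pkl','rb'))
t=P['glass_tray']
a=over([(t,D['glass_tray'],0),((t[0],t[1],t[2]),D['slide_box_1'],.006)],'pics/w23.png')
p,R,o=tool(); print(p,jawyaw(R),o['force'],o['time_s'],o['grip_width'])
go(.6231,.2085,.13,.565+np.pi/2)
E
```

```text
[ 0.45299487 -0.25903613  0.13272954] 0.27147923439257426 [-0.62029887 -0.81586675  0.0430227 ] 38.2833 0.0838714701709913
  T [0.11, 11.57, -16.19] turn [14.64, 0.0, -0.01] rows t11.9 r10.2
  T [0.11, 11.57, -16.19] turn [-21.36, 0.01, 0.0] rows t11.9 r14.9
```

View pics/w23.png

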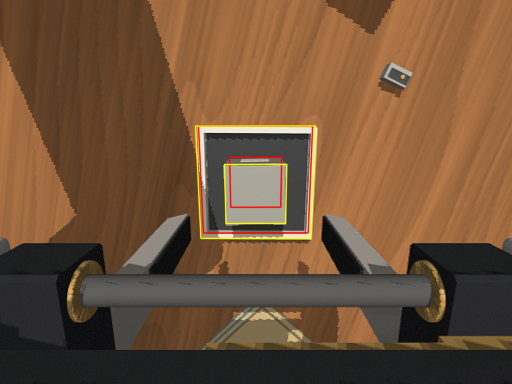

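The full slide box stands centred in the tray, upright. Back to box_small.

Request:
{"name": "arm_command", "arguments": {
  "deltas": [
    {"translation": [0, 11.57, -16.19], "turn": [14.64, 0, 0]},
    {"translation": [0, 11.57, -16.19], "turn": [14.64, 0, 0]},
    {"translation": [0, 11.57, -16.19], "turn": [14.64, 0, 0]},
    {"translation": [0, 11.57, -16.19], "turn": [14.64, 0, 0]},
    {"translation": [0, 11.57, -16.19], "turn": [14.64, 0, 0]},
    {"translation": [0, 11.57, -16.19], "turn": [14.64, 0, 0]},
    {"translation": [0, 11.57, -16.19], "turn": [14.64, 0, 0]},
    {"translation": [0, 11.57, -16.19], "turn": [14.64, 0, 0]},
    {"translation": [0, 11.57, -16.19], "turn": [14.64, 0, 0]},
    {"translation": [0, 11.57, -16.19], "turn": [14.64, 0, 0]},
    {"translation": [0, 11.57, -16.19], "turn": [14.64, 0, 0]},
    {"translation": [0, 11.57, -16.19], "turn": [14.64, 0, 0]}
  ],
  "gripper": 94
}}

```text
time_s: 39.28
ee_pos: [0.6109, 0.1771, 0.1308]
eef_rot: [-0.311, 1.568, -2.896]
force: [0.7, -0.2, 1.0]
grip_width: 0.0941
```

```bash
python3 - <<'E'
from h import *
import pickle
P=pickle.load(open('poses.pkl','rb'))
over([(P['box_small'],D['box_small'],0)],'pics/w24.png')
p,R,o=tool(); print(p,jawyaw(R),o['force'],o['time_s'],o['grip_width'])
go(.6231,.2085,.0205,.565+np.pi/2)
E
```

```text
[0.61185133 0.18329535 0.13044438] -1.006174319215862 [ 2.70461203  7.04955776 -0.5190932 ] 39.3333 0.09397132444662477
  T [4.4, -0.6, -0.93] turn [-0.0, 0.01, 0.02] rows t2.7 r0.0
  T [4.4, -0.6, -0.93] turn [36.0, 0.03, -0.02] rows t2.7 r25.1
```

View pics/w24.png

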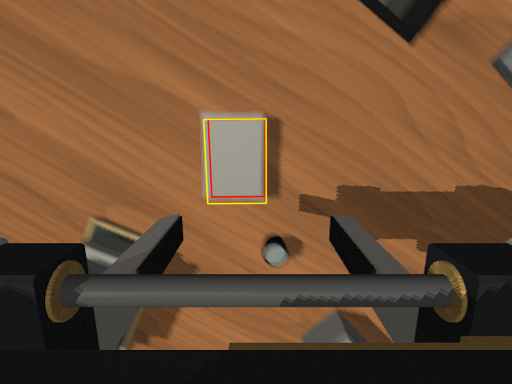

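Request:
{"name": "arm_command", "arguments": {
  "deltas": [
    {"translation": [0, -0.3, -0.5], "turn": [0, 0, 0]},
    {"translation": [0, -0.3, -0.5], "turn": [0, 0, 0]},
    {"translation": [0, -0.3, -0.5], "turn": [0, 0, 0]},
    {"translation": [0, -0.3, -0.5], "turn": [0, 0, 0]}
  ]
}}

```text
time_s: 39.67
ee_pos: [0.6173, 0.1873, 0.1319]
eef_rot: [-0.256, 1.569, -2.833]
force: [-0.1, -0.3, -0.3]
grip_width: 0.094
```

```bash
python3 - <<'E'
from h import *
import pickle
P=pickle.load(open('poses.pkl','rb'))
optics.camera('scene')
over([(P['box_small'],D['box_small'],0)],'pics/w25.png')
p,R,o=tool(); print(p,jawyaw(R),o['force'],o['time_s'],o['grip_width'])
go(.6231,.2085,.0205,.565+np.pi/2)
E
```

```text
[0.61755537 0.18719381 0.13258057] -1.007147101489841 [-0.19574527 -0.63422778 -0.69266284] 39.7667 0.09401280001942501
  T [4.48, -0.6, -0.64] turn [-0.02, 0.0, 0.0] rows t2.7 r0.0
  T [4.48, -0.6, -0.64] turn [35.98, 0.0, -0.01] rows t2.7 r25.1
```

View pics/w25.png

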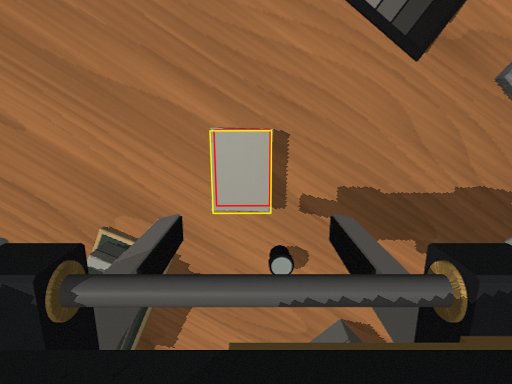

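Request:
{"name": "arm_command", "arguments": {
  "deltas": [
    {"translation": [0, -0.6, -0.64], "turn": [0, 0, 0]},
    {"translation": [0.5, -0.6, -0.64], "turn": [0, 0, 0]},
    {"translation": [1.8, -0.6, -0.64], "turn": [0, 0, 0]},
    {"translation": [3.2, -0.6, -0.64], "turn": [0, 0, 0]},
    {"translation": [4.2, -0.6, -0.64], "turn": [0, 0, 0]},
    {"translation": [4.48, -0.6, -0.64], "turn": [0, 0, 0]},
    {"translation": [4.48, -0.6, -0.64], "turn": [0, 0, 0]},
    {"translation": [4.48, -0.6, -0.64], "turn": [0, 0, 0]}
  ]
}}

```text
time_s: 40.43
ee_pos: [0.6238, 0.2091, 0.0219]
eef_rot: [2.798, 1.57, 0.221]
force: [-0.2, -0.1, -0.1]
grip_width: 0.0941
```

Request:
{"name": "arm_command", "arguments": {
  "deltas": [
    {"translation": [0, 0, 0], "turn": [0, 0, 0]},
    {"translation": [0, 0, 0], "turn": [0, 0, 0]},
    {"translation": [0, 0, 0], "turn": [0, 0, 0]},
    {"translation": [0, 0, 0], "turn": [0, 0, 0]},
    {"translation": [0, 0, 0], "turn": [0, 0, 0]},
    {"translation": [0, 0, 0], "turn": [0, 0, 0]},
    {"translation": [0, 0, 0], "turn": [0, 0, 0]}
  ],
  "gripper": 55,
  "force": 20
}}

```text
time_s: 41.02
ee_pos: [0.6233, 0.2095, 0.0209]
eef_rot: [2.772, 1.571, 0.195]
force: [0.4, -0.2, 0.1]
grip_width: 0.0556
```

```bash
python3 - <<'E'
from h import *
p,R,o=tool(); print(p,jawyaw(R),o['force'],o['time_s'],o['grip_width'])
E
```

```text
[0.62325166 0.20953651 0.02085223] -1.0060354775305986 [ 0.44948992 -0.2126647   0.09890715] 41.0167 0.05560230617203572
```

Still no contact with box_small. The medium box became graspable some time after its failed tries, so I'll open, wait and try again (41 s of 128 s used).

Request:
{"name": "arm_command", "arguments": {
  "deltas": [
    {"translation": [0, 0, 0], "turn": [0, 0, 0]},
    {"translation": [0, 0, 0], "turn": [0, 0, 0]},
    {"translation": [0, 0, 0], "turn": [0, 0, 0]},
    {"translation": [0, 0, 0], "turn": [0, 0, 0]},
    {"translation": [0, 0, 0], "turn": [0, 0, 0]},
    {"translation": [0, 0, 0], "turn": [0, 0, 0]},
    {"translation": [0, 0, 0], "turn": [0, 0, 0]}
  ],
  "gripper": 94
}}

```text
time_s: 41.6
ee_pos: [0.6232, 0.2095, 0.0208]
eef_rot: [0.437, 1.571, -2.14]
force: [-1.2, 0.6, -0.2]
grip_width: 0.0936
```

Request:
{"name": "arm_command", "arguments": {
  "deltas": [
    {"translation": [0, 0, 0], "turn": [0, 0, 0]},
    {"translation": [0, 0, 0], "turn": [0, 0, 0]},
    {"translation": [0, 0, 0], "turn": [0, 0, 0]},
    {"translation": [0, 0, 0], "turn": [0, 0, 0]},
    {"translation": [0, 0, 0], "turn": [0, 0, 0]},
    {"translation": [0, 0, 0], "turn": [0, 0, 0]},
    {"translation": [0, 0, 0], "turn": [0, 0, 0]}
  ],
  "gripper": 56
}}

```text
time_s: 42.18
ee_pos: [0.6232, 0.2095, 0.0208]
eef_rot: [2.864, 1.571, 0.287]
force: [0.5, -0.3, 0.1]
grip_width: 0.0563
```

Request:
{"name": "arm_command", "arguments": {
  "deltas": [
    {"translation": [0, 0, 0], "turn": [0, 0, 0]},
    {"translation": [0, 0, 0], "turn": [0, 0, 0]},
    {"translation": [0, 0, 0], "turn": [0, 0, 0]},
    {"translation": [0, 0, 0], "turn": [0, 0, 0]},
    {"translation": [0, 0, 0], "turn": [0, 0, 0]},
    {"translation": [0, 0, 0], "turn": [0, 0, 0]},
    {"translation": [0, 0, 0], "turn": [0, 0, 0]},
    {"translation": [0, 0, 0], "turn": [0, 0, 0]},
    {"translation": [0, 0, 0], "turn": [0, 0, 0]},
    {"translation": [0, 0, 0], "turn": [0, 0, 0]},
    {"translation": [0, 0, 0], "turn": [0, 0, 0]},
    {"translation": [0, 0, 0], "turn": [0, 0, 0]}
  ],
  "gripper": 75
}}

```text
time_s: 43.18
ee_pos: [0.6233, 0.2095, 0.0208]
eef_rot: [2.621, 1.571, 0.044]
force: [-0.6, -0.0, -1.0]
grip_width: 0.0752
```

Request:
{"name": "arm_command", "arguments": {
  "deltas": [
    {"translation": [0, 0, 0], "turn": [0, 0, 0]},
    {"translation": [0, 0, 0], "turn": [0, 0, 0]},
    {"translation": [0, 0, 0], "turn": [0, 0, 0]},
    {"translation": [0, 0, 0], "turn": [0, 0, 0]},
    {"translation": [0, 0, 0], "turn": [0, 0, 0]},
    {"translation": [0, 0, 0], "turn": [0, 0, 0]}
  ],
  "gripper": 57
}}

```text
time_s: 43.68
ee_pos: [0.6232, 0.2095, 0.0208]
eef_rot: [-2.96, 1.571, 0.747]
force: [-0.5, 1.0, 0.6]
grip_width: 0.0571
```

Request:
{"name": "arm_command", "arguments": {
  "deltas": [
    {"translation": [0, 0, 0], "turn": [0, 0, 0]},
    {"translation": [0, 0, 0], "turn": [0, 0, 0]},
    {"translation": [0, 0, 0], "turn": [0, 0, 0]},
    {"translation": [0, 0, 0], "turn": [0, 0, 0]},
    {"translation": [0, 0, 0], "turn": [0, 0, 0]},
    {"translation": [0, 0, 0], "turn": [0, 0, 0]},
    {"translation": [0, 0, 0], "turn": [0, 0, 0]},
    {"translation": [0, 0, 0], "turn": [0, 0, 0]},
    {"translation": [0, 0, 0], "turn": [0, 0, 0]},
    {"translation": [0, 0, 0], "turn": [0, 0, 0]},
    {"translation": [0, 0, 0], "turn": [0, 0, 0]},
    {"translation": [0, 0, 0], "turn": [0, 0, 0]}
  ]
}}

```text
time_s: 44.68
ee_pos: [0.6232, 0.2095, 0.0208]
eef_rot: [0.733, 1.571, -1.844]
force: [0.4, -0.2, 0.2]
grip_width: 0.0573
```

Request:
{"name": "arm_command", "arguments": {
  "deltas": [
    {"translation": [0, 0, 0], "turn": [0, 0, 0]},
    {"translation": [0, 0, 0], "turn": [0, 0, 0]},
    {"translation": [0, 0, 0], "turn": [0, 0, 0]},
    {"translation": [0, 0, 0], "turn": [0, 0, 0]},
    {"translation": [0, 0, 0], "turn": [0, 0, 0]},
    {"translation": [0, 0, 0], "turn": [0, 0, 0]},
    {"translation": [0, 0, 0], "turn": [0, 0, 0]},
    {"translation": [0, 0, 0], "turn": [0, 0, 0]},
    {"translation": [0, 0, 0], "turn": [0, 0, 0]},
    {"translation": [0, 0, 0], "turn": [0, 0, 0]},
    {"translation": [0, 0, 0], "turn": [0, 0, 0]},
    {"translation": [0, 0, 0], "turn": [0, 0, 0]}
  ]
}}

```text
time_s: 45.68
ee_pos: [0.6232, 0.2095, 0.0208]
eef_rot: [0.533, 1.571, -2.044]
force: [0.9, 0.3, -1.1]
grip_width: 0.0571
```

Request:
{"name": "arm_command", "arguments": {
  "deltas": [
    {"translation": [0, 0, 0], "turn": [0, 0, 0]},
    {"translation": [0, 0, 0], "turn": [0, 0, 0]},
    {"translation": [0, 0, 0], "turn": [0, 0, 0]},
    {"translation": [0, 0, 0], "turn": [0, 0, 0]},
    {"translation": [0, 0, 0], "turn": [0, 0, 0]},
    {"translation": [0, 0, 0], "turn": [0, 0, 0]},
    {"translation": [0, 0, 0], "turn": [0, 0, 0]},
    {"translation": [0, 0, 0], "turn": [0, 0, 0]},
    {"translation": [0, 0, 0], "turn": [0, 0, 0]},
    {"translation": [0, 0, 0], "turn": [0, 0, 0]},
    {"translation": [0, 0, 0], "turn": [0, 0, 0]},
    {"translation": [0, 0, 0], "turn": [0, 0, 0]}
  ]
}}

```text
time_s: 46.68
ee_pos: [0.6232, 0.2095, 0.0208]
eef_rot: [2.655, 1.571, 0.078]
force: [-0.2, -0.3, -0.1]
grip_width: 0.0569
```

Request:
{"name": "arm_command", "arguments": {
  "deltas": [
    {"translation": [0, 0, 0], "turn": [0, 0, 0]},
    {"translation": [0, 0, 0], "turn": [0, 0, 0]},
    {"translation": [0, 0, 0], "turn": [0, 0, 0]},
    {"translation": [0, 0, 0], "turn": [0, 0, 0]},
    {"translation": [0, 0, 0], "turn": [0, 0, 0]},
    {"translation": [0, 0, 0], "turn": [0, 0, 0]},
    {"translation": [0, 0, 0], "turn": [0, 0, 0]},
    {"translation": [0, 0, 0], "turn": [0, 0, 0]},
    {"translation": [0, 0, 0], "turn": [0, 0, 0]},
    {"translation": [0, 0, 0], "turn": [0, 0, 0]},
    {"translation": [0, 0, 0], "turn": [0, 0, 0]},
    {"translation": [0, 0, 0], "turn": [0, 0, 0]}
  ]
}}

```text
time_s: 47.68
ee_pos: [0.6232, 0.2095, 0.0208]
eef_rot: [3.035, 1.571, 0.458]
force: [-0.1, -0.1, -0.3]
grip_width: 0.057
```

Request:
{"name": "arm_command", "arguments": {
  "deltas": [
    {"translation": [0, 0, 0], "turn": [0, 0, 0]},
    {"translation": [0, 0, 0], "turn": [0, 0, 0]},
    {"translation": [0, 0, 0], "turn": [0, 0, 0]},
    {"translation": [0, 0, 0], "turn": [0, 0, 0]},
    {"translation": [0, 0, 0], "turn": [0, 0, 0]},
    {"translation": [-1.6, 0, 0], "turn": [0, 0, 0]},
    {"translation": [-3.2, 0, 0], "turn": [0, 0, 0]},
    {"translation": [-4.4, 0, 0], "turn": [0, 0, 0]},
    {"translation": [-4.4, 0, 0], "turn": [0, 0, 0]},
    {"translation": [-4.4, 0, 0], "turn": [0, 0, 0]}
  ],
  "gripper": 94
}}

```text
time_s: 48.52
ee_pos: [0.6239, 0.2097, 0.1325]
eef_rot: [2.843, 1.568, 0.266]
force: [-0.9, 0.2, -0.7]
grip_width: 0.0937
```

```bash
python3 - <<'E'
from h import *
res=[]
c=['scene','side']
ims={}
for k in c:
    ims[k]=optics.camera(k); cv2.imwrite(f'pics/{k}26.png',ims[k][:,:,::-1])
p,R,o=tool(); print(p,o['time_s'])
go(.4925,-.0127,.13,1.30); go(.4925,-.0127,.13,1.30-np.pi/2)
E
```

```text
[0.62266456 0.20933879 0.12938854] 48.6167
  T [-0.01, 4.72, 9.15] turn [9.57, 0.02, -0.0] rows t6.2 r6.7
  T [-0.01, 4.72, 9.15] turn [-26.43, 0.0, 0.03] rows t6.2 r18.5
  T [-0.01, 4.72, 9.15] turn [-8.43, 0.02, 0.01] rows t6.2 r5.9
  T [-0.01, 4.72, 9.15] turn [27.57, 0.02, -0.02] rows t6.2 r19.3
```

View pics/scene26.png

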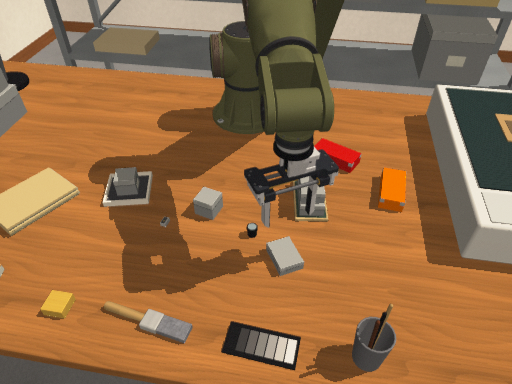

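View pics/side26.png

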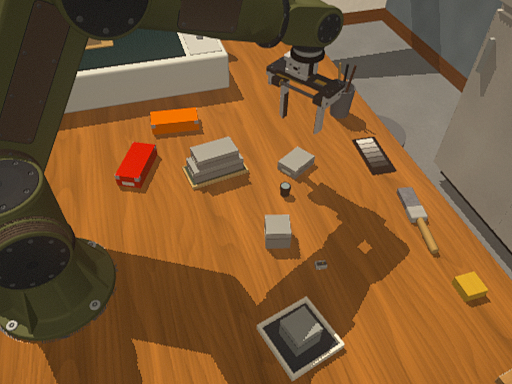

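Request:
{"name": "arm_command", "arguments": {
  "deltas": [
    {"translation": [1.4, 0, 0], "turn": [0, 0, 0]},
    {"translation": [2.8, 0, 0], "turn": [0, 0, 0]},
    {"translation": [4.0, 0, 0], "turn": [0, 0, 0]},
    {"translation": [4.4, 0, 0], "turn": [0, 0, 0]},
    {"translation": [4.4, 0, 0], "turn": [0, 0, 0]}
  ]
}}

```text
time_s: 49.03
ee_pos: [0.6212, 0.2089, 0.0169]
eef_rot: [-0.299, 1.564, -2.876]
force: [-0.8, 0.2, -0.4]
grip_width: 0.0942
```

Request:
{"name": "arm_command", "arguments": {
  "deltas": [
    {"translation": [0, 0, 0], "turn": [0, 0, 0]},
    {"translation": [0, 0, 0], "turn": [0, 0, 0]},
    {"translation": [0, 0, 0], "turn": [0, 0, 0]},
    {"translation": [0, 0, 0], "turn": [0, 0, 0]},
    {"translation": [0, 0, 0], "turn": [0, 0, 0]},
    {"translation": [0, 0, 0], "turn": [0, 0, 0]},
    {"translation": [0, 0, 0], "turn": [0, 0, 0]}
  ],
  "gripper": 56,
  "force": 20
}}

```text
time_s: 49.62
ee_pos: [0.6233, 0.2095, 0.0211]
eef_rot: [2.838, 1.57, 0.261]
force: [0.5, -0.0, -0.1]
grip_width: 0.0564
```

Still no contact. I'll repeat what came before the medium success (grip and set down the empty slide box), then return.

Request:
{"name": "arm_command", "arguments": {
  "deltas": [
    {"translation": [0, 0, 0], "turn": [0, 0, 0]},
    {"translation": [0, 0, 0], "turn": [0, 0, 0]},
    {"translation": [0, 0, 0], "turn": [0, 0, 0]},
    {"translation": [0, 0, 0], "turn": [0, 0, 0]},
    {"translation": [0, 0, 0], "turn": [0, 0, 0]},
    {"translation": [-1.6, 0, 0], "turn": [0, 0, 0]},
    {"translation": [-3.2, 0, 0], "turn": [0, 0, 0]},
    {"translation": [-4.4, 0, 0], "turn": [0, 0, 0]},
    {"translation": [-4.4, 0, 0], "turn": [0, 0, 0]}
  ],
  "gripper": 94
}}

```text
time_s: 50.37
ee_pos: [0.6257, 0.2102, 0.1382]
eef_rot: [2.845, 1.56, 0.268]
force: [-0.3, -0.0, 0.7]
grip_width: 0.094
```

Request:
{"name": "arm_command", "arguments": {
  "deltas": [
    {"translation": [0, 4.72, 9.15], "turn": [-8.43, 0, 0]},
    {"translation": [0, 4.72, 9.15], "turn": [-8.43, 0, 0]},
    {"translation": [0, 4.72, 9.15], "turn": [-8.43, 0, 0]},
    {"translation": [0, 4.72, 9.15], "turn": [-8.43, 0, 0]},
    {"translation": [0, 4.72, 9.15], "turn": [-8.43, 0, 0]},
    {"translation": [0, 4.72, 9.15], "turn": [-8.43, 0, 0]},
    {"translation": [0, 4.72, 9.15], "turn": [-8.43, 0, 0]},
    {"translation": [0, 4.72, 9.15], "turn": [-8.43, 0, 0]},
    {"translation": [0, 4.72, 9.15], "turn": [-8.43, 0, 0]},
    {"translation": [0, 4.72, 9.15], "turn": [-8.43, 0, 0]}
  ]
}}

```text
time_s: 51.2
ee_pos: [0.4936, -0.0119, 0.1307]
eef_rot: [2.615, 1.571, 0.773]
force: [0.1, -0.2, 0.3]
grip_width: 0.0939
```

```bash
python3 - <<'E'
from h import *
over([((.4925,-.0127,1.30),D['slide_box_1'],0)],'pics/w27.png')
p,R,o=tool(); print(p,o['time_s'],jawyaw(R))
go(.4925,-.0127,.038,1.30-np.pi/2)
E
```

```text
[ 0.49363616 -0.0116594   0.1305651 ] 51.25 -0.27016440296720395
  T [3.7, -0.03, 0.05] turn [0.01, -0.0, 0.0] rows t2.2 r0.0
  T [3.7, -0.03, 0.05] turn [-35.99, -0.0, -0.0] rows t2.2 r25.1
```

View pics/w27.png

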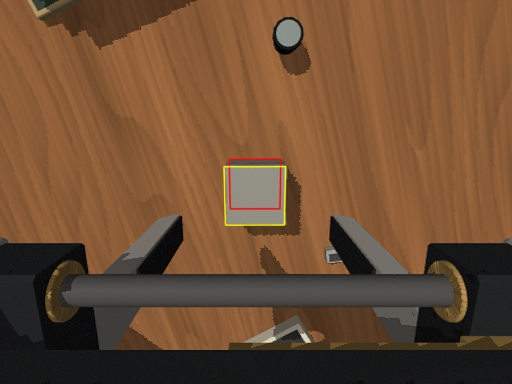

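Request:
{"name": "arm_command", "arguments": {
  "deltas": [
    {"translation": [1.0, -0.03, 0.03], "turn": [0, 0, 0]},
    {"translation": [2.3, -0.03, 0.03], "turn": [0, 0, 0]},
    {"translation": [3.3, -0.03, 0.03], "turn": [0, 0, 0]},
    {"translation": [3.7, -0.03, 0.03], "turn": [0, 0, 0]},
    {"translation": [3.7, -0.03, 0.03], "turn": [0, 0, 0]}
  ]
}}

```text
time_s: 51.67
ee_pos: [0.4913, -0.0123, 0.0362]
eef_rot: [-1.409, 1.567, 3.034]
force: [-0.2, 0.1, -0.3]
grip_width: 0.0939
```

Request:
{"name": "arm_command", "arguments": {
  "deltas": [
    {"translation": [0, 0, 0], "turn": [0, 0, 0]},
    {"translation": [0, 0, 0], "turn": [0, 0, 0]},
    {"translation": [0, 0, 0], "turn": [0, 0, 0]},
    {"translation": [0, 0, 0], "turn": [0, 0, 0]},
    {"translation": [0, 0, 0], "turn": [0, 0, 0]},
    {"translation": [0, 0, 0], "turn": [0, 0, 0]},
    {"translation": [0, 0, 0], "turn": [0, 0, 0]},
    {"translation": [-0.1, 0, 0], "turn": [0, 0, 0]},
    {"translation": [-0.25, 0, 0], "turn": [0, 0, 0]},
    {"translation": [-0.25, 0, 0], "turn": [0, 0, 0]},
    {"translation": [-0.25, 0, 0], "turn": [0, 0, 0]},
    {"translation": [-0.25, 0, 0], "turn": [0, 0, 0]}
  ],
  "gripper": 50,
  "force": 15
}}

```text
time_s: 52.67
ee_pos: [0.4922, -0.0131, 0.0445]
eef_rot: [-1.089, 1.571, -2.93]
force: [-0.5, -0.6, -0.9]
grip_width: 0.0561
```

Request:
{"name": "arm_command", "arguments": {
  "deltas": [
    {"translation": [0.1, 0, 0], "turn": [0, 0, 0]},
    {"translation": [0.18, 0, 0], "turn": [0, 0, 0]},
    {"translation": [0.25, 0, 0], "turn": [0, 0, 0]},
    {"translation": [0.25, 0, 0], "turn": [0, 0, 0]},
    {"translation": [0.25, 0, 0], "turn": [0, 0, 0]},
    {"translation": [0.25, 0, 0], "turn": [0, 0, 0]}
  ]
}}

```text
time_s: 53.17
ee_pos: [0.4921, -0.0131, 0.0383]
eef_rot: [-1.432, 1.57, 3.01]
force: [-2.2, 0.3, 5.7]
grip_width: 0.0559
```

Request:
{"name": "arm_command", "arguments": {
  "deltas": [
    {"translation": [0, 0, 0], "turn": [0, 0, 0]},
    {"translation": [0, 0, 0], "turn": [0, 0, 0]},
    {"translation": [0, 0, 0], "turn": [0, 0, 0]},
    {"translation": [0, 0, 0], "turn": [0, 0, 0]},
    {"translation": [0, 0, 0], "turn": [0, 0, 0]},
    {"translation": [-1.0, 0, 0], "turn": [0, 0, 0]},
    {"translation": [-2.5, 0, 0], "turn": [0, 0, 0]},
    {"translation": [-3.7, 0, 0], "turn": [0, 0, 0]},
    {"translation": [-3.7, 0, 0], "turn": [0, 0, 0]}
  ],
  "gripper": 94
}}

```text
time_s: 53.92
ee_pos: [0.4946, -0.0133, 0.1363]
eef_rot: [1.742, 1.562, -0.099]
force: [1.9, 0.2, -0.3]
grip_width: 0.0941
```

```bash
python3 - <<'E'
from h import *
p,R,o=tool(); print(p,o['time_s'],jawyaw(R))
go(.6231,.2087,.13,.565+np.pi/2)
E
```

```text
[ 0.49464625 -0.01331594  0.13630172] 53.9167 -0.27040765491610574
  T [0.29, 2.58, -9.93] turn [8.43, -0.05, -0.08] rows t6.2 r5.9
  T [0.29, 2.58, -9.93] turn [-27.57, 0.11, -0.06] rows t6.2 r19.3
```

Request:
{"name": "arm_command", "arguments": {
  "deltas": [
    {"translation": [0, 2.68, -9.96], "turn": [8.43, 0, 0]},
    {"translation": [0, 2.68, -9.96], "turn": [8.43, 0, 0]},
    {"translation": [0, 2.68, -9.96], "turn": [8.43, 0, 0]},
    {"translation": [0, 2.68, -9.96], "turn": [8.43, 0, 0]},
    {"translation": [0, 2.68, -9.96], "turn": [8.43, 0, 0]},
    {"translation": [0, 2.68, -9.96], "turn": [8.43, 0, 0]},
    {"translation": [0, 2.68, -9.96], "turn": [8.43, 0, 0]},
    {"translation": [1.6, 2.68, -9.96], "turn": [8.43, 0, 0]},
    {"translation": [3.2, 2.68, -9.96], "turn": [8.43, 0, 0]},
    {"translation": [4.4, 2.68, -9.96], "turn": [8.43, 0, 0]},
    {"translation": [4.4, 2.68, -9.96], "turn": [8.43, 0, 0]},
    {"translation": [4.4, 2.68, -9.96], "turn": [8.43, 0, 0]}
  ]
}}

```text
time_s: 54.92
ee_pos: [0.6227, 0.2087, 0.0198]
eef_rot: [-0.296, 1.568, -2.873]
force: [0.1, -0.3, 0.6]
grip_width: 0.0935
```

Request:
{"name": "arm_command", "arguments": {
  "deltas": [
    {"translation": [0, 0, 0], "turn": [0, 0, 0]},
    {"translation": [0, 0, 0], "turn": [0, 0, 0]},
    {"translation": [0, 0, 0], "turn": [0, 0, 0]},
    {"translation": [0, 0, 0], "turn": [0, 0, 0]},
    {"translation": [0, 0, 0], "turn": [0, 0, 0]},
    {"translation": [0, 0, 0], "turn": [0, 0, 0]},
    {"translation": [0, 0, 0], "turn": [0, 0, 0]}
  ],
  "gripper": 56,
  "force": 20
}}

```text
time_s: 55.5
ee_pos: [0.6234, 0.209, 0.021]
eef_rot: [3.007, 1.571, 0.431]
force: [-0.5, 1.5, -1.0]
grip_width: 0.0561
```

Request:
{"name": "arm_command", "arguments": {
  "deltas": [
    {"translation": [0, 0, 0], "turn": [0, 0, 0]},
    {"translation": [0, 0, 0], "turn": [0, 0, 0]},
    {"translation": [0, 0, 0], "turn": [0, 0, 0]},
    {"translation": [0, 0, 0], "turn": [0, 0, 0]},
    {"translation": [0, 0, 0], "turn": [0, 0, 0]},
    {"translation": [0, 0, 0.9], "turn": [0, 0, 0]},
    {"translation": [0, 0, 0.9], "turn": [0, 0, 0]},
    {"translation": [0, 0, 0.9], "turn": [0, 0, 0]}
  ],
  "gripper": 80
}}

```text
time_s: 56.17
ee_pos: [0.6042, 0.1967, 0.021]
eef_rot: [-0.434, 1.571, -3.011]
force: [-0.5, -0.7, 0.0]
grip_width: 0.0804
```

Request:
{"name": "arm_command", "arguments": {
  "deltas": [
    {"translation": [0, 0, 0], "turn": [0, 0, 0]},
    {"translation": [0, 0, 0], "turn": [0, 0, 0]},
    {"translation": [0, 0, 0], "turn": [0, 0, 0]},
    {"translation": [0, 0, 0], "turn": [0, 0, 0]},
    {"translation": [0, 0, 0], "turn": [0, 0, 0]},
    {"translation": [0, 0, 0], "turn": [0, 0, 0]}
  ],
  "gripper": 57,
  "force": 40
}}

```text
time_s: 56.67
ee_pos: [0.6044, 0.197, 0.0207]
eef_rot: [-0.398, 1.571, -2.975]
force: [-0.1, 0.5, 1.1]
grip_width: 0.057
```

```bash
python3 - <<'E'
from h import *
p,R,o=tool(); print(p,o['time_s'],o['grip_width'],o['force'])
a=optics.camera('wrist')[:,:,::-1]; cv2.imwrite('pics/w28.png',a)
E
```

```text
[0.60437315 0.19696362 0.02070178] 56.6667 0.0570131986691649 [-0.05031982  0.49388134  1.11581821]
```

View pics/w28.png

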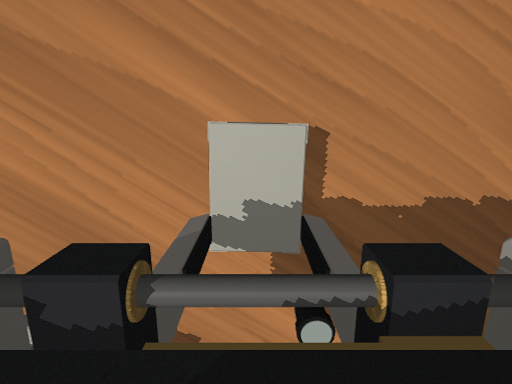

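Request:
{"name": "arm_command", "arguments": {
  "deltas": [
    {"translation": [0, 0, 0], "turn": [0, 0, 0]},
    {"translation": [0, 0, 0], "turn": [0, 0, 0]},
    {"translation": [0, 0, 0], "turn": [0, 0, 0]},
    {"translation": [0, 0, 0], "turn": [0, 0, 0]},
    {"translation": [0, 0, 0], "turn": [0, 0, 0]},
    {"translation": [-2.4, 0, -0.9], "turn": [0, 0, 0]},
    {"translation": [-2.4, 0, -0.9], "turn": [0, 0, 0]},
    {"translation": [-2.4, 0, -0.9], "turn": [0, 0, 0]},
    {"translation": [-2.4, 0, -0.9], "turn": [0, 0, 0]}
  ],
  "gripper": 94,
  "force": 20
}}

```text
time_s: 57.47
ee_pos: [0.6239, 0.2092, 0.0817]
eef_rot: [2.841, 1.569, 0.264]
force: [-0.4, 0.0, -0.8]
grip_width: 0.0939
```

Request:
{"name": "arm_command", "arguments": {
  "deltas": [
    {"translation": [0, 0, 0], "turn": [0, 0, 0]},
    {"translation": [0, 0, 0], "turn": [0, 0, 0]},
    {"translation": [0, 0, 0], "turn": [0, 0, 0]},
    {"translation": [0, 0, 0], "turn": [0, 0, 0]},
    {"translation": [0, 0, 0], "turn": [0, 0, 0]},
    {"translation": [0, 0, 0], "turn": [0, 0, 0]},
    {"translation": [0, 0, 0], "turn": [0, 0, 0]},
    {"translation": [0, 0, 0], "turn": [0, 0, 0]},
    {"translation": [0, 0, 0], "turn": [0, 0, 0]},
    {"translation": [0, 0, 0], "turn": [0, 0, 0]},
    {"translation": [0, 0, 0], "turn": [0, 0, 0]},
    {"translation": [0, 0, 0], "turn": [0, 0, 0]}
  ]
}}

```text
time_s: 58.47
ee_pos: [0.6233, 0.209, 0.0808]
eef_rot: [-3.106, 1.571, 0.6]
force: [-0.1, 1.1, -0.1]
grip_width: 0.0939
```

Request:
{"name": "arm_command", "arguments": {
  "deltas": [
    {"translation": [0.8, 0, 0], "turn": [0, 0, 0]},
    {"translation": [1.6, 0, 0], "turn": [0, 0, 0]},
    {"translation": [2.3, 0, 0], "turn": [0, 0, 0]},
    {"translation": [2.4, 0, 0], "turn": [0, 0, 0]},
    {"translation": [2.4, 0, 0], "turn": [0, 0, 0]}
  ]
}}

```text
time_s: 58.88
ee_pos: [0.6228, 0.2088, 0.0199]
eef_rot: [-0.285, 1.569, -2.862]
force: [-0.9, 0.2, 0.8]
grip_width: 0.0941
```

Request:
{"name": "arm_command", "arguments": {
  "deltas": [
    {"translation": [0, 0, 0], "turn": [0, 0, 0]},
    {"translation": [0, 0, 0], "turn": [0, 0, 0]},
    {"translation": [0, 0, 0], "turn": [0, 0, 0]},
    {"translation": [0, 0, 0], "turn": [0, 0, 0]},
    {"translation": [0, 0, 0], "turn": [0, 0, 0]},
    {"translation": [0, 0, 0], "turn": [0, 0, 0]},
    {"translation": [0, 0, 0], "turn": [0, 0, 0]}
  ],
  "gripper": 56
}}

```text
time_s: 59.47
ee_pos: [0.6233, 0.209, 0.0209]
eef_rot: [2.995, 1.571, 0.418]
force: [-0.3, -0.1, -0.2]
grip_width: 0.0567
```

Looking back over the tries, contact depends on height. With box height H and TCP height z, H − z was:

| Result | H − z (mm) |
|---|---|
| Worked | 11.7, 12, 16.5 |
| Failed | at most 9.8, including every try on box_small |

So the gripping surface seems to start about 11 mm above the TCP, and an overshoot to z = 0.0169 gave no table force. I'll go lower in small steps while watching the force.

Request:
{"name": "arm_command", "arguments": {
  "deltas": [
    {"translation": [0, 0, 0], "turn": [0, 0, 0]},
    {"translation": [0, 0, 0], "turn": [0, 0, 0]},
    {"translation": [0, 0, 0], "turn": [0, 0, 0]},
    {"translation": [0, 0, 0], "turn": [0, 0, 0]},
    {"translation": [0, 0, 0], "turn": [0, 0, 0]},
    {"translation": [0, 0, 0], "turn": [0, 0, 0]},
    {"translation": [0.06, 0, 0], "turn": [0, 0, 0]},
    {"translation": [0.12, 0, 0], "turn": [0, 0, 0]},
    {"translation": [0.12, 0, 0], "turn": [0, 0, 0]}
  ],
  "gripper": 90
}}

```text
time_s: 60.22
ee_pos: [0.6231, 0.2089, 0.0173]
eef_rot: [-0.26, 1.57, -2.837]
force: [0.0, -0.4, 0.5]
grip_width: 0.09
```

Request:
{"name": "arm_command", "arguments": {
  "deltas": [
    {"translation": [0.04, 0, 0], "turn": [0, 0, 0]},
    {"translation": [0.08, 0, 0], "turn": [0, 0, 0]},
    {"translation": [0.08, 0, 0], "turn": [0, 0, 0]}
  ]
}}

```text
time_s: 60.47
ee_pos: [0.6232, 0.2089, 0.0155]
eef_rot: [-0.268, 1.57, -2.845]
force: [0.1, -1.2, -0.0]
grip_width: 0.0902
```

No table force 3.5 mm below where the tips should touch, so the contacting fingers are shorter than stated. Close here.

Request:
{"name": "arm_command", "arguments": {
  "deltas": [
    {"translation": [0, 0, 0], "turn": [0, 0, 0]},
    {"translation": [0, 0, 0], "turn": [0, 0, 0]},
    {"translation": [0, 0, 0], "turn": [0, 0, 0]},
    {"translation": [0, 0, 0], "turn": [0, 0, 0]},
    {"translation": [0, 0, 0], "turn": [0, 0, 0]},
    {"translation": [0, 0, 0], "turn": [0, 0, 0]},
    {"translation": [0, 0, 0], "turn": [0, 0, 0]}
  ],
  "gripper": 55,
  "force": 20
}}

```text
time_s: 61.05
ee_pos: [0.6233, 0.2089, 0.0158]
eef_rot: [1.126, 1.571, -1.451]
force: [-0.8, -0.0, -0.6]
grip_width: 0.0589
```

Contact: the fingers stop at 58.9 mm on the 60 mm box. Lifting.

Request:
{"name": "arm_command", "arguments": {
  "deltas": [
    {"translation": [-0.1, 0, 0], "turn": [0, 0, 0]},
    {"translation": [-0.4, 0, 0], "turn": [0, 0, 0]},
    {"translation": [-1.0, 0, 0], "turn": [0, 0, 0]},
    {"translation": [-1.8, 0, 0], "turn": [0, 0, 0]},
    {"translation": [-2.8, 0, 0], "turn": [0, 0, 0]},
    {"translation": [-3.8, 0, 0], "turn": [0, 0, 0]},
    {"translation": [-4.8, 0, 0], "turn": [0, 0, 0]},
    {"translation": [-5.0, 0, 0], "turn": [0, 0, 0]},
    {"translation": [-5.0, 0, 0], "turn": [0, 0, 0]},
    {"translation": [-5.0, 0, 0], "turn": [0, 0, 0]}
  ]
}}

```text
time_s: 61.88
ee_pos: [0.6229, 0.2088, 0.1398]
eef_rot: [-0.271, 1.57, -2.848]
force: [-0.2, -0.5, -1.8]
grip_width: 0.0589
```

```bash
python3 - <<'E'
from h import *
cv2.imwrite('pics/w29.png',optics.camera('wrist')[:,:,::-1])
p,R,o=tool(); print(p,jawyaw(R)-np.pi/2,o['force'],o['time_s'],o['grip_width'])
go(.408,.2528,.14,.141+np.pi/2)
E
```

```text
[0.62266459 0.20875054 0.13904858] -2.5769080619781546 [-0.20957783 -0.48452668 -0.98919762] 61.9333 0.059325142980163274
  T [-0.02, -6.08, 6.31] turn [4.86, 0.03, 0.0] rows t5.3 r3.4
  T [-0.02, -6.08, 6.31] turn [-31.14, -0.0, 0.04] rows t5.3 r21.7
```

View pics/w29.png

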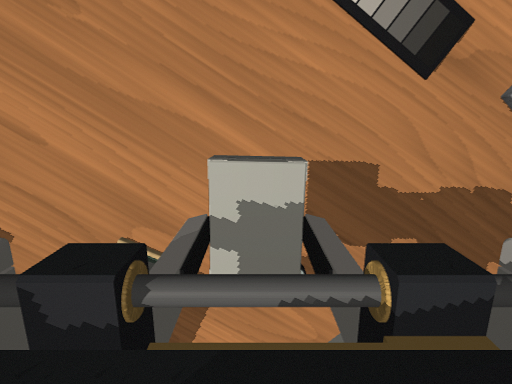

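Request:
{"name": "arm_command", "arguments": {
  "deltas": [
    {"translation": [0, -0.4, 0.4], "turn": [0.4, 0, 0]},
    {"translation": [0, -1.1, 1.15], "turn": [1.0, 0, 0]},
    {"translation": [0, -2.0, 2.1], "turn": [1.7, 0, 0]},
    {"translation": [0, -2.9, 3.0], "turn": [2.4, 0, 0]},
    {"translation": [0, -3.8, 3.95], "turn": [3.1, 0, 0]},
    {"translation": [0, -4.7, 4.9], "turn": [3.8, 0, 0]},
    {"translation": [0, -5.5, 5.7], "turn": [4.5, 0, 0]},
    {"translation": [0, -5.95, 6.15], "turn": [4.86, 0, 0]},
    {"translation": [0, -6.08, 6.31], "turn": [4.86, 0, 0]},
    {"translation": [0, -6.08, 6.31], "turn": [4.86, 0, 0]},
    {"translation": [0, -6.08, 6.31], "turn": [4.86, 0, 0]}
  ]
}}

```text
time_s: 62.85
ee_pos: [0.4092, 0.2528, 0.1403]
eef_rot: [0.55, 1.57, -2.45]
force: [0.2, 0.1, -0.8]
grip_width: 0.0591
```

```bash
python3 - <<'E'
from h import *
im=optics.camera('side')[:,:,::-1]; cv2.imwrite('pics/d30.png',cv2.resize(im[80:230,140:320],None,fx=4,fy=4))
cv2.imwrite('pics/w30.png',optics.camera('wrist')[:,:,::-1])
p,R,o=tool(); print(p,jawyaw(R)+np.pi/2,o['force'],o['time_s'],o['grip_width'])
go(.408,.2528,.0945,.141+np.pi/2)
E
```

```text
[0.40951896 0.2525988  0.14033351] 0.14064313794109684 [-0.51754718 -0.05465437 -0.64861532] 62.95 0.059171434145940525
  T [1.83, -0.02, 0.06] turn [-0.0, 0.01, -0.0] rows t1.1 r0.0
  T [1.83, -0.02, 0.06] turn [36.0, -0.0, -0.01] rows t1.1 r25.1
```

View pics/d30.png

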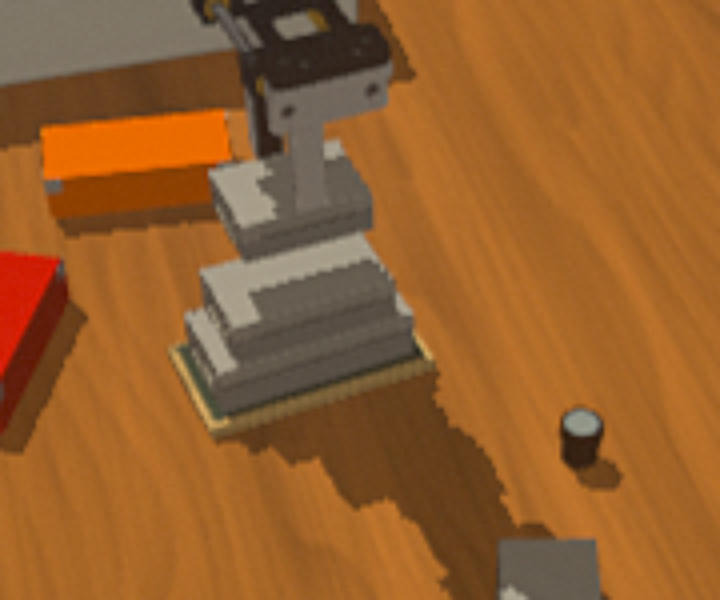

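View pics/w30.png

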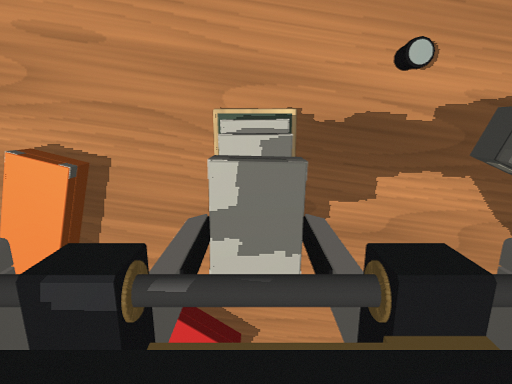

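Request:
{"name": "arm_command", "arguments": {
  "deltas": [
    {"translation": [0.5, 0, 0.03], "turn": [0, 0, 0]},
    {"translation": [1.0, 0, 0.04], "turn": [0, 0, 0]},
    {"translation": [1.4, 0, 0.04], "turn": [0, 0, 0]},
    {"translation": [1.6, 0, 0.04], "turn": [0, 0, 0]},
    {"translation": [1.7, 0, 0.04], "turn": [0, 0, 0]},
    {"translation": [1.78, 0, 0.04], "turn": [0, 0, 0]},
    {"translation": [1.83, 0, 0.04], "turn": [0, 0, 0]},
    {"translation": [1.85, 0, 0.04], "turn": [0, 0, 0]},
    {"translation": [1.85, 0, 0.04], "turn": [0, 0, 0]},
    {"translation": [1.85, 0, 0.04], "turn": [0, 0, 0]}
  ]
}}

```text
time_s: 63.78
ee_pos: [0.4079, 0.2529, 0.0948]
eef_rot: [-2.797, 1.57, 0.485]
force: [1.0, 0.6, -0.8]
grip_width: 0.0591
```

```bash
python3 - <<'E'
from h import *
im=optics.camera('side')[:,:,::-1]; cv2.imwrite('pics/d31.png',cv2.resize(im[80:230,140:320],None,fx=4,fy=4))
p,R,o=tool(); print(p,o['force'],o['time_s'],o['grip_width'])
E
```

```text
[0.40784091 0.25287771 0.09481427] [ 0.13289754  0.40954238 -0.06001191] 63.8333 0.059099598474791286
```

View pics/d31.png

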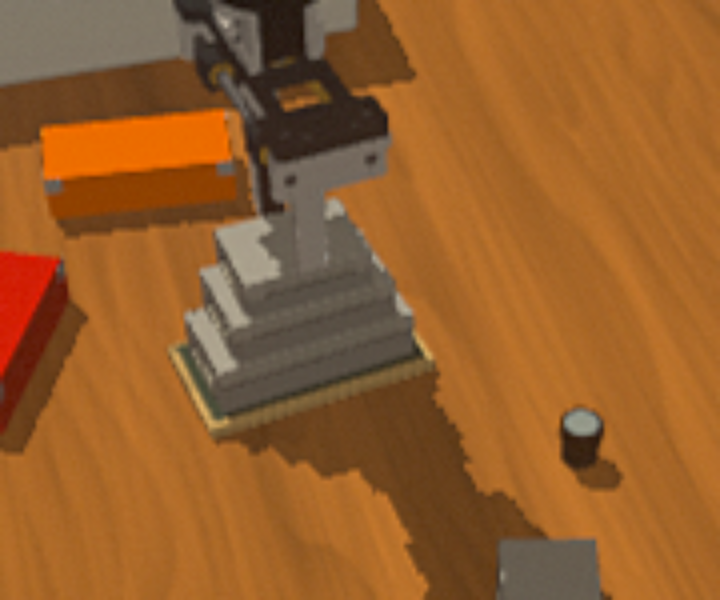

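Request:
{"name": "arm_command", "arguments": {
  "deltas": [
    {"translation": [0.03, 0, 0], "turn": [0, 0, 0]},
    {"translation": [0.03, 0, 0], "turn": [0, 0, 0]}
  ]
}}

```text
time_s: 64.0
ee_pos: [0.4077, 0.2528, 0.0938]
eef_rot: [-2.641, 1.571, 0.641]
force: [-0.3, -0.2, -1.6]
grip_width: 0.0591
```

Request:
{"name": "arm_command", "arguments": {
  "deltas": [
    {"translation": [0, 0, 0], "turn": [0, 0, 0]},
    {"translation": [0, 0, 0], "turn": [0, 0, 0]},
    {"translation": [0, 0, 0], "turn": [0, 0, 0]},
    {"translation": [0, 0, 0], "turn": [0, 0, 0]},
    {"translation": [0, 0, 0], "turn": [0, 0, 0]},
    {"translation": [-1.0, 0, 0], "turn": [0, 0, 0]},
    {"translation": [-2.5, 0, 0], "turn": [0, 0, 0]},
    {"translation": [-3.6, 0, 0], "turn": [0, 0, 0]},
    {"translation": [-3.6, 0, 0], "turn": [0, 0, 0]},
    {"translation": [-3.6, 0, 0], "turn": [0, 0, 0]}
  ],
  "gripper": 94
}}

```text
time_s: 64.83
ee_pos: [0.4081, 0.253, 0.1847]
eef_rot: [-2.796, 1.568, 0.487]
force: [-0.6, 0.2, -0.9]
grip_width: 0.0937
```

```bash
python3 - <<'E'
from h import *
it=[((.408,.253,.14),D['box_large'],.01),((.408,.253,.14),D['box_medium'],.046),((.408,.253,.14),D['box_small'],.078)]
over(it,'pics/w32.png')
a=over(it,'pics/x.png','side')
cv2.imwrite('pics/d32.png',cv2.resize(a[90:230,140:300],None,fx=4,fy=4))
p,R,o=tool(); print(p,o['force'],o['time_s'],o['grip_width'])
go(.4922,-.013,.14,1.30);go(.4922,-.013,.14,1.30-np.pi/2)
E
```

```text
[0.40729144 0.25254088 0.18269043] [-0.30179899  0.1921522  -1.50983293] 64.9333 0.09389882832192704
  T [1.71, 10.99, -1.88] turn [4.71, 0.01, -0.01] rows t6.8 r3.3
  T [1.71, 10.99, -1.88] turn [-31.29, 0.01, 0.02] rows t6.8 r21.8
  T [1.71, 10.99, -1.88] turn [-13.29, 0.02, 0.0] rows t6.8 r9.3
  T [1.71, 10.99, -1.88] turn [22.71, 0.0, -0.02] rows t6.8 r15.9
```

View pics/w32.png

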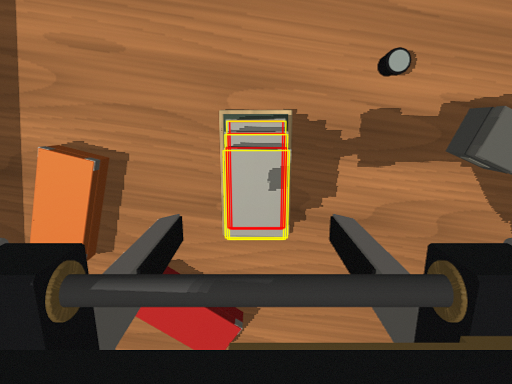

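View pics/d32.png

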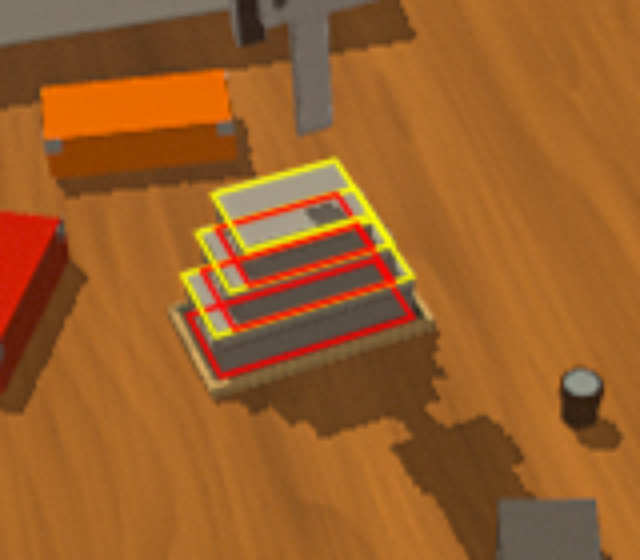

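All three boxes are stacked and aligned. Now the empty slide box goes on top.

Request:
{"name": "arm_command", "arguments": {
  "deltas": [
    {"translation": [0, 10.99, -1.88], "turn": [4.71, 0, 0]},
    {"translation": [0, 10.99, -1.88], "turn": [4.71, 0, 0]},
    {"translation": [0, 10.99, -1.88], "turn": [4.71, 0, 0]},
    {"translation": [0, 10.99, -1.88], "turn": [4.71, 0, 0]},
    {"translation": [0, 10.99, -1.88], "turn": [4.71, 0, 0]},
    {"translation": [1.0, 10.99, -1.88], "turn": [4.71, 0, 0]},
    {"translation": [1.7, 10.99, -1.88], "turn": [4.71, 0, 0]},
    {"translation": [1.7, 10.99, -1.88], "turn": [4.71, 0, 0]},
    {"translation": [1.7, 10.99, -1.88], "turn": [4.71, 0, 0]},
    {"translation": [1.7, 10.99, -1.88], "turn": [4.71, 0, 0]}
  ]
}}

```text
time_s: 65.77
ee_pos: [0.4924, -0.0123, 0.1407]
eef_rot: [0.09, 1.569, 2.961]
force: [-0.5, -0.5, -0.1]
grip_width: 0.0941
```

```bash
python3 - <<'E'
from h import *
over([((.4922,-.013,1.30),D['slide_box_1'],0)],'pics/w33.png')
p,R,o=tool(); print(p,o['force'],o['time_s'],jawyaw(R))
go(.4922,-.013,.034,1.30)
E
```

```text
[ 0.49262912 -0.01187557  0.14130829] [0.22186656 0.15577421 0.15392589] 65.8167 -1.8405056232698311
  T [4.29, 0.05, 0.0] turn [0.01, 0.0, 0.0] rows t2.6 r0.0
  T [4.29, 0.05, 0.0] turn [-35.99, -0.0, 0.01] rows t2.6 r25.1
```

View pics/w33.png

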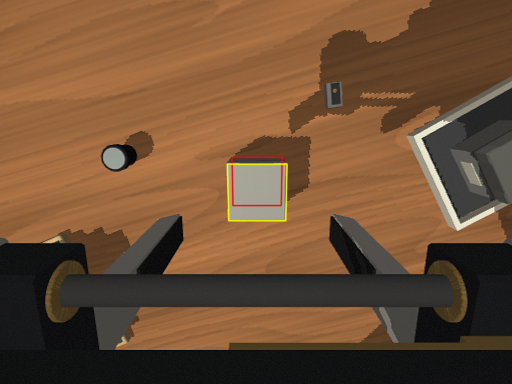

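Request:
{"name": "arm_command", "arguments": {
  "deltas": [
    {"translation": [1.2, 0.03, 0], "turn": [0, 0, 0]},
    {"translation": [2.6, 0.03, 0], "turn": [0, 0, 0]},
    {"translation": [3.8, 0.03, 0], "turn": [0, 0, 0]},
    {"translation": [4.25, 0.03, 0], "turn": [0, 0, 0]},
    {"translation": [4.25, 0.03, 0], "turn": [0, 0, 0]},
    {"translation": [4.25, 0.03, 0], "turn": [0, 0, 0]}
  ]
}}

```text
time_s: 66.32
ee_pos: [0.4931, -0.0128, 0.0362]
eef_rot: [-2.951, 1.57, -0.079]
force: [-0.1, -0.3, -0.8]
grip_width: 0.0937
```

Request:
{"name": "arm_command", "arguments": {
  "deltas": [
    {"translation": [0, 0, 0], "turn": [0, 0, 0]},
    {"translation": [0, 0, 0], "turn": [0, 0, 0]},
    {"translation": [0, 0, 0], "turn": [0, 0, 0]},
    {"translation": [0, 0, 0], "turn": [0, 0, 0]},
    {"translation": [0, 0, 0], "turn": [0, 0, 0]},
    {"translation": [0, 0, 0], "turn": [0, 0, 0]},
    {"translation": [0, 0, 0], "turn": [0, 0, 0]},
    {"translation": [0, 0, 0], "turn": [0, 0, 0]}
  ],
  "gripper": 50,
  "force": 20
}}

```text
time_s: 66.98
ee_pos: [0.4927, -0.0134, 0.0352]
eef_rot: [-3.096, 1.571, -0.225]
force: [-0.1, -0.4, 3.6]
grip_width: 0.0556
```

Request:
{"name": "arm_command", "arguments": {
  "deltas": [
    {"translation": [-0.2, 0, 0], "turn": [0, 0, 0]},
    {"translation": [-0.6, 0, 0], "turn": [0, 0, 0]},
    {"translation": [-1.4, 0, 0], "turn": [0, 0, 0]},
    {"translation": [-2.4, 0, 0], "turn": [0, 0, 0]},
    {"translation": [-3.4, 0, 0], "turn": [0, 0, 0]},
    {"translation": [-4.4, 0, 0], "turn": [0, 0, 0]},
    {"translation": [-5.4, 0, 0], "turn": [0, 0, 0]},
    {"translation": [-5.8, 0, 0], "turn": [0, 0, 0]},
    {"translation": [-5.8, 0, 0], "turn": [0, 0, 0]},
    {"translation": [-5.8, 0, 0], "turn": [0, 0, 0]}
  ]
}}

```text
time_s: 67.82
ee_pos: [0.4923, -0.0134, 0.1795]
eef_rot: [0.458, 1.571, -2.954]
force: [-0.1, -0.3, -0.5]
grip_width: 0.0557
```

```bash
python3 - <<'E'
from h import *
cv2.imwrite('pics/w34.png',optics.camera('wrist')[:,:,::-1])
p,R,o=tool(); print(p,o['force'],o['time_s'],o['grip_width'],jawyaw(R))
go(.408,.253,.175,.141+np.pi/2)
E
```

```text
[ 0.49199066 -0.01334253  0.17876903] [-0.39478037 -0.41037102 -1.44542748] 67.8667 0.05578523032558269 -1.8412094465867943
  T [0.16, -9.37, 6.08] turn [-4.71, 0.02, 0.0] rows t6.7 r3.3
  T [0.16, -9.37, 6.08] turn [31.29, 0.0, -0.03] rows t6.7 r21.8
```

View pics/w34.png

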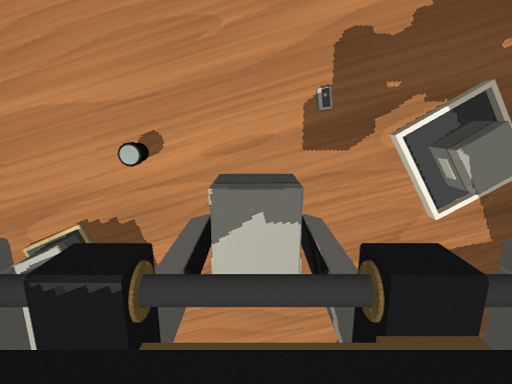

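Request:
{"name": "arm_command", "arguments": {
  "deltas": [
    {"translation": [0, -0.4, 0.25], "turn": [-0.2, 0, 0]},
    {"translation": [0, -1.3, 0.85], "turn": [-0.7, 0, 0]},
    {"translation": [0, -2.5, 1.6], "turn": [-1.3, 0, 0]},
    {"translation": [0, -3.7, 2.4], "turn": [-1.9, 0, 0]},
    {"translation": [0, -4.9, 3.2], "turn": [-2.5, 0, 0]},
    {"translation": [0, -6.1, 3.95], "turn": [-3.1, 0, 0]},
    {"translation": [0, -7.3, 4.75], "turn": [-3.7, 0, 0]},
    {"translation": [0, -8.4, 5.45], "turn": [-4.3, 0, 0]},
    {"translation": [0, -9.1, 5.9], "turn": [-4.71, 0, 0]},
    {"translation": [0, -9.37, 6.08], "turn": [-4.71, 0, 0]},
    {"translation": [0, -9.37, 6.08], "turn": [-4.71, 0, 0]},
    {"translation": [0, -9.37, 6.08], "turn": [-4.71, 0, 0]}
  ]
}}

```text
time_s: 68.87
ee_pos: [0.4083, 0.2526, 0.1793]
eef_rot: [0.497, 1.569, -2.504]
force: [-0.5, 0.8, -0.7]
grip_width: 0.0557
```

```bash
python3 - <<'E'
from h import *
im=optics.camera('side')[:,:,::-1]; cv2.imwrite('pics/d35.png',cv2.resize(im[60:230,140:320],None,fx=3.5,fy=3.5))
p,R,o=tool(); print(p,o['force'],o['time_s'],o['grip_width'],jawyaw(R)+np.pi/2)
go(.4078,.2529,.1416,.141+np.pi/2)
E
```

```text
[0.40865916 0.2521573  0.17949747] [-0.58130999  0.30818354  0.57389869] 68.9167 0.055695251806860364 0.13949177398071
  T [1.52, -0.03, 0.03] turn [-0.02, 0.01, -0.01] rows t0.9 r0.0
  T [1.52, -0.03, 0.03] turn [35.98, -0.01, -0.02] rows t0.9 r25.1
```

View pics/d35.png

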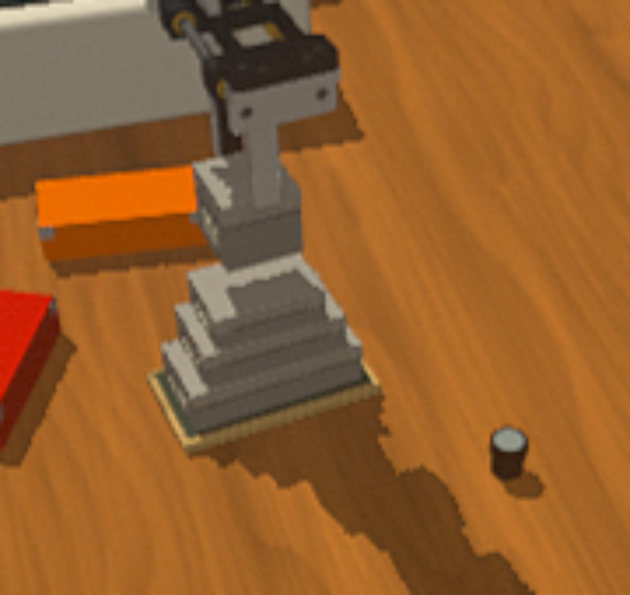

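Request:
{"name": "arm_command", "arguments": {
  "deltas": [
    {"translation": [0.4, -0.02, 0.02], "turn": [0, 0, 0]},
    {"translation": [0.8, -0.02, 0.02], "turn": [0, 0, 0]},
    {"translation": [1.1, -0.02, 0.02], "turn": [0, 0, 0]},
    {"translation": [1.3, -0.02, 0.02], "turn": [0, 0, 0]},
    {"translation": [1.4, -0.02, 0.02], "turn": [0, 0, 0]},
    {"translation": [1.46, -0.02, 0.02], "turn": [0, 0, 0]},
    {"translation": [1.5, -0.02, 0.02], "turn": [0, 0, 0]},
    {"translation": [1.5, -0.02, 0.02], "turn": [0, 0, 0]},
    {"translation": [1.5, -0.02, 0.02], "turn": [0, 0, 0]},
    {"translation": [1.5, -0.02, 0.02], "turn": [0, 0, 0]}
  ]
}}

```text
time_s: 69.75
ee_pos: [0.4082, 0.2534, 0.1428]
eef_rot: [-2.785, 1.57, 0.497]
force: [0.3, -0.1, -0.8]
grip_width: 0.0559
```

```bash
python3 - <<'E'
from h import *
f=[]
for i in range(3): im=optics.camera('side'); f.append(ctrl.get_obs()['force'])
cv2.imwrite('pics/d36.png',cv2.resize(im[60:230,140:320,::-1],None,fx=3.5,fy=3.5))
p,R,o=tool(); print(p,np.mean(f,0),o['time_s'],o['grip_width'],jawyaw(R)+np.pi/2)
E
```

```text
[0.40815648 0.25342467 0.14268043] [-0.24723151  0.06556401 -0.59813926] 69.9 0.05583015244806407 0.14063411253419855
```

View pics/d36.png

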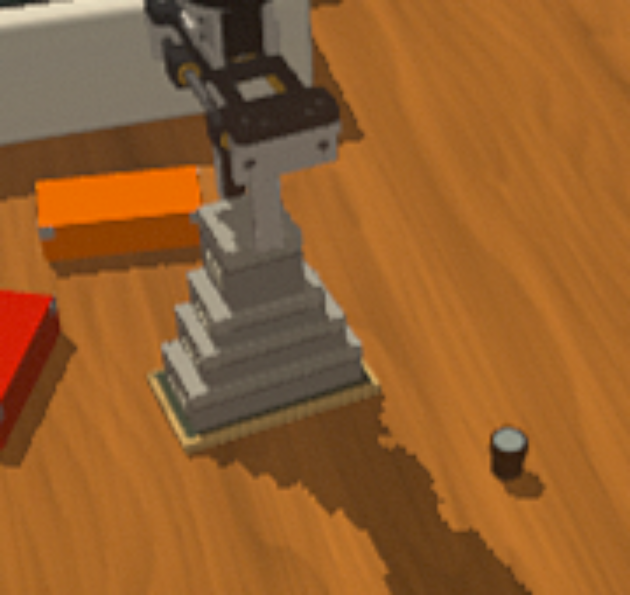

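Request:
{"name": "arm_command", "arguments": {
  "deltas": [
    {"translation": [0.02, 0, 0], "turn": [0, 0, 0]},
    {"translation": [0.04, 0, 0], "turn": [0, 0, 0]},
    {"translation": [0.06, 0, 0], "turn": [0, 0, 0]},
    {"translation": [0.06, 0, 0], "turn": [0, 0, 0]},
    {"translation": [0.06, 0, 0], "turn": [0, 0, 0]}
  ]
}}

```text
time_s: 70.32
ee_pos: [0.4081, 0.2534, 0.1412]
eef_rot: [-2.742, 1.571, 0.54]
force: [-2.6, -1.3, 5.0]
grip_width: 0.056
```

Contact with the stack top (5 N up). Release and retreat straight up.

Request:
{"name": "arm_command", "arguments": {
  "deltas": [
    {"translation": [0, 0, 0], "turn": [0, 0, 0]},
    {"translation": [0, 0, 0], "turn": [0, 0, 0]},
    {"translation": [0, 0, 0], "turn": [0, 0, 0]},
    {"translation": [0, 0, 0], "turn": [0, 0, 0]},
    {"translation": [0, 0, 0], "turn": [0, 0, 0]},
    {"translation": [0, 0, 0], "turn": [0, 0, 0]},
    {"translation": [-0.8, 0, 0], "turn": [0, 0, 0]},
    {"translation": [-2.0, 0, 0], "turn": [0, 0, 0]},
    {"translation": [-3.6, 0, 0], "turn": [0, 0, 0]},
    {"translation": [-4.0, 0, 0], "turn": [0, 0, 0]},
    {"translation": [-4.0, 0, 0], "turn": [0, 0, 0]},
    {"translation": [-4.0, 0, 0], "turn": [0, 0, 0]}
  ],
  "gripper": 94
}}

```text
time_s: 71.32
ee_pos: [0.4081, 0.2534, 0.2407]
eef_rot: [-2.767, 1.57, 0.516]
force: [0.3, -0.2, -0.1]
grip_width: 0.0938
```

```bash
python3 - <<'E'
from h import *
import pickle
t=pickle.load(open('poses.pkl','rb'))['glass_tray']
it=[((.408,.253,.14),D['box_large'],.01),((.408,.253,.14),D['box_medium'],.046),((.408,.253,.14),D['box_small'],.078),((.408,.253,.14),D['slide_box_1'],.106),(t,D['slide_box_1'],.006)]
over(it,'pics/w37.png')
a=over([],'pics/x.png','side'); b=over(it,'pics/x.png','side')
cv2.imwrite('pics/d37.png',np.hstack([cv2.resize(k[60:384,140:400],None,fx=1.5,fy=1.5) for k in(a,b)]))
a=over(it,'pics/s37.png','scene')
p,R,o=tool(); print(p,o['force'],o['time_s'],o['grip_width'])
E
```

```text
[0.40772726 0.25314569 0.23969118] [ 0.6366831  -0.64209818  0.09746838] 71.5167 0.09428821632849185
```

View pics/w37.png

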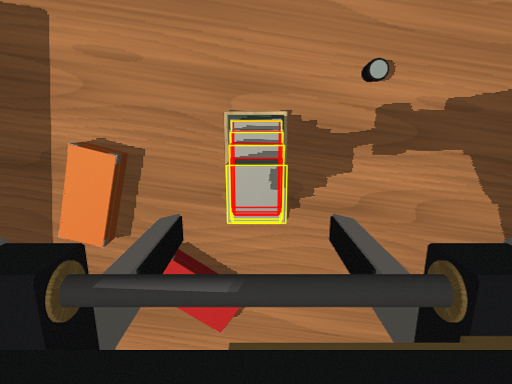

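View pics/d37.png

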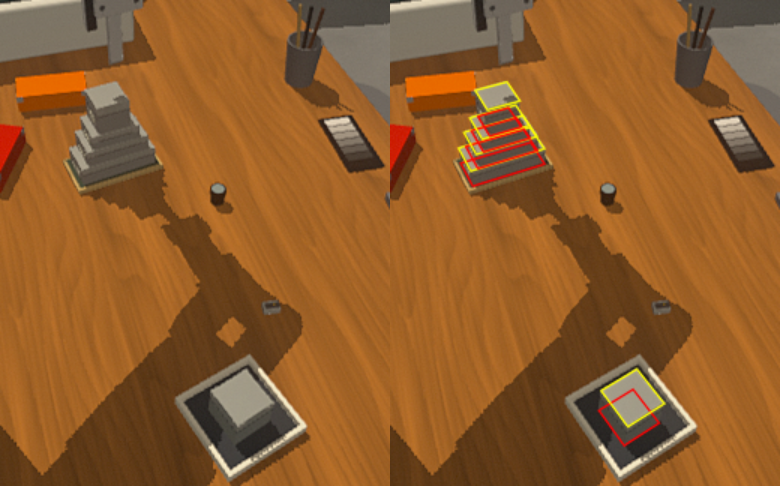

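View pics/s37.png

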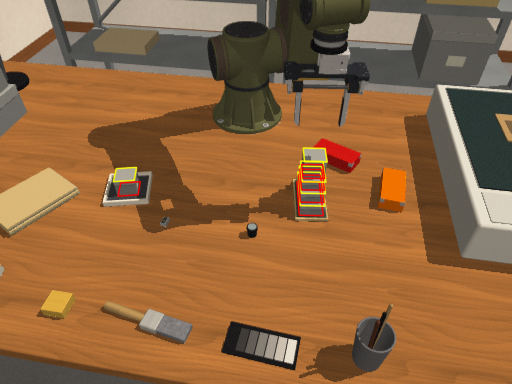

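All views agree with the planned layout: stack aligned, full slide box centred in the tray, loupe (252,230) and sharpener (165,222) unmoved, and the gripper clear. Handing in.

```bash
python3 - <<'E'
from h import *
print(ctrl.hand_in())
E
```

```text
the job is handed in; nothing more can be done
None
```

The job is done and handed in at about 71.5 s of the 128 s; `hand_in` gave no verdict. The large, medium and small boxes are stacked in line on the board. The empty slide box (about 0.6 N when lifted) stands on top, and the full one (about 3.5 N) stands in the middle of the padded tray.

**Last checks:** I laid the planned positions over the wrist, side and scene pictures. The boxes lie within a few millimetres of them, both slide boxes stand upright, and the gripper is clear. The loupe and sharpener are at the same pixels as at the start, and I never touched the orange and red look-alikes.

**What failed or disagreed:**
- **Missed grips:** the fingers closed without contact on the medium box (four closings) and on the small box (about ten), so neither was picked up on those tries. I first took this for a contact fault in the simulation.
- **Likely cause:** contact came only with the TCP about 11 mm or more below the box top. At z = 0.0155, where the stated 19 mm tip reach would have put the tips 3.5 mm into the table, there was no table force. The working fingertips therefore seem shorter than the interface text says. Gripping lower solved it.
- **Camera mismatch:** the two fixed cameras disagreed by 2–5 mm on object positions. I used combined fits and checked them with the wrist camera.

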